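# Pack the slide case and close its lid

## Task

Clear the slide case for closing: take the amber jar out of its bay and stand it upright in the grey bottle tray, beside the bottle already there, then set the slide rack that stands on the bench flat into the bay you have emptied. Finally lower the hinged lid gently until it is fully closed, holding it back so that it does not drop shut, and let go. Set things down rather than drop them, keep the jar upright, and leave the rack already in the case and everything else on the bench where it is.

Things in the scene. Friction and masses are not known exactly. Their poses are not given: they have to be found in the camera images.
- case: Open white slide case fixed to the bench, 160 mm (its x) by 220 mm (its y) by 45 mm high, walls 5 mm, floor 5 mm thick. Origin: centre of its underside, on the bench. z up; +x points to the hinged side, away from the robot, where the open lid stands up. A 5 mm divider along x, as high as the rim, makes two bays, each 150 mm by 102.5 mm, centred at y = +53.75 and -53.75 mm. One bay (either) holds the kept rack, the other the amber jar.
- lid (a joint): Angle of the case's lid: 0 = fully closed, about 1.57 = standing upright, at most 1.75; it starts between 1.4 and 1.65. The hinge has some friction: the lid stays where it is left above about 0.9 rad, and falls shut by its own weight if let go below about 0.75 rad. The lid weighs 0.30 kg, is 160 by 220 mm and 40 mm deep, a grey tray upside down; closed, its top is 85 mm above the bench and there is 81 mm from bench to the inside of its roof.
- lid_hinge (a point): Point on the hinge axis at mid-width of the case, 45.5 mm above the bench; the axis runs along the case's y. It has the lid's frame: at angle 0 that equals the case's frame.
- lid_bar (a point): Middle of the lid's steel carrying bar: a round rod of 10 mm diameter, 100 mm long, parallel to the hinge, held 42 mm out in front of the lid's front edge by an arm at each end. In the lid's frame it lies 202 mm along -x and 15 mm along +z from the hinge: at the top of the open lid, and in front of the case 60.5 mm above the bench when closed. Round, so it can turn between the fingers.
- jar_mid (a point): Amber round jar, 50 mm diameter, 110 mm tall with its lid cap, about 0.2 kg, standing upright in a bay of the case. Point: on its axis, half-way up (55 mm above its foot). z along its axis.
- rack_mid (a point): White slide rack standing on the bench: body 110 mm (x) by 60 mm (y) by 35 mm high, with a grip rib on top, 70 mm (x) by 16 mm (y) by 32 mm high, centred; 67 mm high in all, about 0.16 kg. Point: its centre, 33.5 mm above its underside (38.5 mm above the bench when it stands in the case). z up, x along the length.
- kept_mid (a point): A second, identical slide rack, already standing in one bay of the case, to stay there. Point: its centre, 33.5 mm above its underside.
- tray: Grey open bottle tray fixed to the bench, 200 mm (its x) by 140 mm (its y), 30 mm high, walls and floor 4 mm. Origin: centre of its underside; z up. The spare bottle stands in its +x half; the -x half is empty.
- spare_mid (a point): Bystander in the tray: white bottle, 44 mm diameter, 100 mm tall. Point: its centre, half-way up.
- wash_mid (a point): Bystander: plain white bottle, 60 mm diameter, 170 mm tall. Point: its centre.
- flask_mid (a point): Bystander: clear bottle, 60 mm diameter, 130 mm tall. Point: its centre.
- tall_mid (a point): Bystander: amber bottle with a neck, 52 mm diameter, 140 mm tall, on the robot's side of the case. Point: its centre.
- can_mid (a point): Bystander: white jar, 56 mm diameter, 90 mm tall, on the robot's side of the case. Point: its centre.
- dishes_mid (a point): Bystander: stack of three white dishes, 86 mm diameter, 44 mm high, behind the case. Point: its centre.
- tips_mid (a point): Bystander: grey box with clear lid, 85 by 120 by 56 mm high, behind the case. Point: its centre.
- forceps_mid (a point): Bystander: steel forceps lying flat, 160 mm long, behind the case. Point: its middle.

How it is judged:
On the way, in this order (a step that is already met when the one before it is completed fails the run):
1. the jar stands upright in the tray, released (x of jar_mid in the frame of tray between -0.085 and 0.085 m and y of jar_mid in the frame of tray between -0.055 and 0.055 m and z of jar_mid in the frame of tray between 0.053 and 0.065 m and angle between jar_mid's own z axis and vertical below 0.12 rad and linear speed of jar below 0.03 m/s and contact force between the fingers and jar below 0.2 N), for 0.2 s.
2. the slide rack stands flat in the emptied bay, released (x of rack_mid in the frame of case between -0.035 and 0.035 m and y of rack_mid in the frame of case between -0.09 and 0.09 m and z of rack_mid in the frame of case between 0.034 and 0.0425 m and angle between rack_mid's own z axis and vertical below 0.06 rad and linear speed of rack below 0.03 m/s and contact force between the fingers and rack below 0.2 N), for 0.2 s.
3. the lid is fully closed (value of joint lid below 0.04 rad), for 0.2 s.
At the end, for the whole second after the job is handed in: The lid is closed (angle below 0.04 rad) and at rest; both slide racks stand flat in the case, one in each bay (tilt below 0.06 rad); the jar stands upright in the tray (tilt below 0.12 rad) and at rest; the things are released (all of step 1 and all of step 2 and x of kept_mid in the frame of case between -0.035 and 0.035 m and y of kept_mid in the frame of case between -0.09 and 0.09 m and z of kept_mid in the frame of case between 0.034 and 0.0425 m and angle between kept_mid's own z axis and vertical below 0.06 rad and linear speed of kept below 0.03 m/s and value of joint lid below 0.04 rad and velocity of joint lid between -0.05 and 0.05 rad/s); the robot touches nothing.
It fails at once if the lid slams: it moves faster than 2.2 rad/s in the last 0.3 rad of its closing (value of joint lid below 0.3 rad and velocity of joint lid below -2.2 rad/s).
It fails at once if the jar is tipped more than 0.6 rad (angle between jar_mid's own z axis and vertical above 0.6 rad).
It fails at once if the jar or the slide rack is dropped (falls free for more than about 25 mm) ((contact force between anything else and jar below 0.01 N and linear speed of jar above 0.7 m/s) or (contact force between anything else and rack below 0.01 N and linear speed of rack above 0.7 m/s)).
It fails at once if the rack already in the case is lifted or moved more than 35 mm (distance of kept_mid from where it was at the start of the episode above 0.035 m).
It fails at once if a bystander is moved more than 35 mm or knocked over (distance of any of spare_mid, wash_mid, flask_mid, tall_mid, can_mid, dishes_mid, tips_mid, forceps_mid from where it was at the start of the episode above 0.035 m or angle between any of spare_mid, wash_mid, flask_mid, tall_mid, can_mid, dishes_mid, tips_mid, forceps_mid's own z axis and vertical above 0.5 rad).
It also fails if it takes over 72 s, if anything falls off the work surface, if the arm or the gripper's body presses on something with over 40 N, if the wrist force passes 120 N, or if a joint passes its speed limit or range.

## Robot

A 7-joint arm with a two-finger parallel gripper is mounted at the origin on the work surface. World frame = base frame: x ahead of the robot, y to its left, z up, the work surface at z = 0. Lengths are in m, angles in rad, forces in N, time in s.
With the tool pointing down it reaches from about 0.4 to 0.85 m from the base axis. Payload 10.4 kg.
Tool frame: the origin (TCP) lies at the very end of the fingers, on their centre line; the grasp point (between the pads) lies 19 mm behind it (manip.grip_depth is the distance from the TCP to the grasp point, in m); z points along the fingers, x is the direction in which the jaws open and shut, and the axes are right-handed (so a half turn about z gives the same grasp; the last joint's range is limited). The gripper opens to 85 mm and grips with 20 to 120 N. Pads are 22 mm wide; open, the fingers measure 114 mm over their backs; the gripper's body (76 mm by 85 mm) begins 54 mm behind the grasp point. The pads swing forward as they close: fully open they stand 13 mm farther back than shut.
Start: joints at [-1.195, 0.332, -0.065, 1.46, 0.022, 1.35, -0.088], TCP at [0.243, 0.576, 0.208] pointing down, gripper open.
Joint ranges: [-2.6, 2.6], [-0.5, 2.12], [-1.47, 1.34], [0.16, 2.42], [-1.27, 4.41], [0.06, 2.06], [-2.6, 2.6]. Speed limits (rad/s): [2.22, 2.22, 2.79, 2.79, 3.14, 3.14, 3.14].

## Interface

Orientations are given as a unit quaternion [x, y, z, w].
In Python, from workcell import manip, cams gives the robot as it stands. The module is installed in compiled form; this text tells all that it offers.
- The arm moves only by the tool move_arm, never from a script. Its arguments are lists of equal length, an entry for each row: "claw": the opening, from 0 (shut) to 1 (fully open); "dp": the shift along the tool's x, y, z as a fraction of full scale, a list of three; "turn": the turn, a rotation vector about the tool's x, y, z as a fraction of full scale, a list of three. A call has 1 to 8 rows; each row shifts and turns the commanded pose from where the row before left it, along the tool's axes as they then stand; what a row does not reach is not made up. Full scale, the value 1, is 200 mm for a shift and 45 degrees for a turn. A row lasts 1/12 s, in which the tool goes at most 41.7 mm and 7.16 degrees, less where a joint would pass 70% of its speed; a pose out of reach is approached as far as the arm can. A call with a number of a shift or a turn outside -1 to 1 is refused whole. A call with a gripper value outside its range is refused whole. The fingers move at their own pace and stop on an object; "grip_force" is the grip in N (left out, the last holds). Time passes only in rows, so rows that do not move let the fingers close. It gives the time, the measured TCP pose, the force and the opening at its end, in the units of the state.
- manip.get_obs(): the state, without advancing time (a new reading comes with each control period).
- cams.camera(name): name is "scene" or "top"; returns the picture (400x640x3 uint8, red, green, blue); there is no depth.
- cams.camera_info(name): a dict with "fx", "fy", "cx", "cy" (pixels), "pose" (4x4, takes a point from camera to world coordinates). Camera axes: x right, y down, z forward; pixel columns grow to the right and rows downward; lengths in m; the calibration is good to about 2 mm. A picture is of the moment at which its call begins. camera_info takes no time and is no camera call.
- manip.hand_in(): hands the job in, once; it reports no verdict.
The state is a dict: "clock": time; "joint_pos": joint angles; "joint_velocities": joint speeds; "tau": joint torques, N m; "position": TCP position; "ee_rot": TCP orientation; "ft_force": force on the tool from outside, world axes, zero at the start; "torque": the same for the moment, N m; "grip_width": opening from 0.0 (shut) to 1.0 (fully open).
Only numpy, scipy, OpenCV 4.12 (cv2) and the standard library are available. Lean on these libraries where they do the work, as an engineer would, in place of code of your own. Each camera call takes 0.05 s, during which the arm holds its last target.

## Working session

There is one attempt and no reset: what is moved stays moved. The work goes in short steps, Python scripts to look and compute and a tool call to move; the robot and the scene stay as the last step left them, time stands still between calls to the robot, and variables do not carry over. Pictures are saved under pics/ and viewed, and the job is handed in when it is done.

Besides the shell and the picture viewer there is one more tool, called after ">>>" as name(argument=value, ...) on one line, values as JSON. move_arm: Moves the arm, as the interface text tells. Shift numbers are shares of 200 mm and turn numbers shares of 45 degrees, none past 1 either way. Its arguments: {"type":"object","properties":{"claw":{"type":"array","items":{"type":"number"}},"dp":{"type":"array","items":{"type":"array","items":{"type":"number"}}},"turn":{"type":"array","items":{"type":"array","items":{"type":"number"}}},"grip_force":{"type":"number"}},"required":["claw","dp","turn"]}

```bash
mkdir -p pics; python3 - <<'E'
from workcell import manip,cams
import cv2
o=manip.get_obs();print(o, manip.grip_depth)
for n in("scene","top"):
    im=cams.camera(n);cv2.imwrite(f"pics/{n}0.png",im[:,:,::-1]);i=cams.camera_info(n);print(n,i)
E
```

```text
{'clock': 0.0, 'joint_pos': array([-1.19459101,  0.3328712 , -0.06470806,  1.46094041,  0.02160764,
        1.34989557, -0.08848755]), 'joint_velocities': array([-0.00210382,  0.0009221 , -0.00098892, -0.0004334 ,  0.0008    ,
       -0.00086017,  0.00017348]), 'tau': array([-8.38424967e-05, -6.25462174e+01,  4.89731343e-02, -3.91590106e+01,
        1.62924343e-02,  1.00108815e-02,  1.45895012e-05]), 'position': array([0.24254465, 0.57557606, 0.20681683]), 'ee_rot': array([ 8.33149933e-01,  5.53046730e-01, -5.70728475e-04,  4.21202169e-04]), 'ft_force': array([-0.48836385, -0.60992062, -0.88425432]), 'torque': array([-0.01925657, -0.06474678,  0.00819049]), 'grip_width': 0.9989439247932383} 0.0187
scene {'fx': 483.813735355355, 'fy': 483.813735355355, 'cx': 322.3490564828618, 'cy': 205.05171937576318, 'pose': array([[ 0.65933602,  0.49558642, -0.56539376,  1.15562768],
       [ 0.75160996, -0.41553068,  0.51226626, -0.55661853],
       [ 0.01893375, -0.76271118, -0.64646204,  0.78520743],
       [ 0.        ,  0.        ,  0.        ,  1.        ]])}
top {'fx': 508.0805988686316, 'fy': 508.0805988686316, 'cx': 319.0265894035983, 'cy': 204.24571861568396, 'pose': array([[-0.0235181 , -0.99168216,  0.12654401,  0.39149717],
       [-0.99972105,  0.02305393, -0.00513156,  0.00441072],
       [ 0.00217154, -0.1266294 , -0.99194772,  1.39845379],
       [ 0.        ,  0.        ,  0.        ,  1.        ]])}
```

View pics/scene0.png

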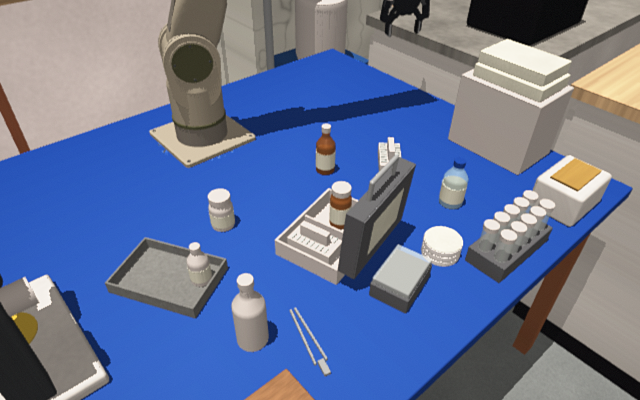

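View pics/top0.png

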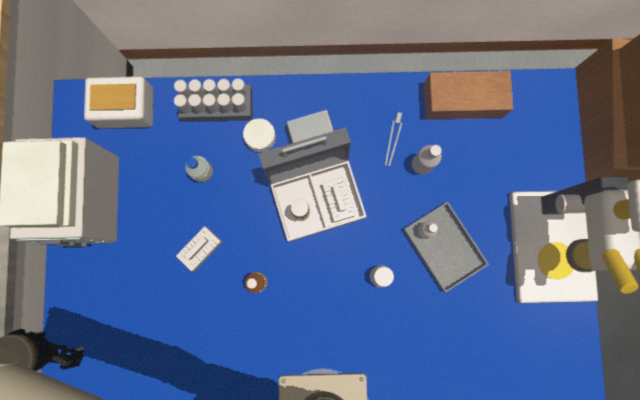

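The top view shows the case centred near (318,200), the jar at (299,208), the loose rack at (199,248) and the tray at (445,247). The gripper is at lower left, about (60,355). I'll enlarge crops to get exact pixels.

```bash
cat > h.py <<'E'
import numpy as np
from workcell import manip,cams
def ray(n,u,v,z):
    i=cams.camera_info(n);P=i['pose']
    d=P[:3,:3]@np.array([(u-i['cx'])/i['fx'],(v-i['cy'])/i['fy'],1.]);c=P[:3,3]
    return c+d*(z-c[2])/d[2]
def proj(n,p):
    i=cams.camera_info(n);P=i['pose'];q=P[:3,:3].T@(np.asarray(p)-P[:3,3])
    return np.array([i['fx']*q[0]/q[2]+i['cx'],i['fy']*q[1]/q[2]+i['cy']])
E
python3 - <<'E'
import cv2
t=cv2.imread('pics/top0.png');s=cv2.imread('pics/scene0.png')
def crop(im,x,y,w,h,k,n):cv2.imwrite(n,cv2.resize(im[y:y+h,x:x+w],None,fx=k,fy=k,interpolation=cv2.INTER_CUBIC))
crop(t,250,120,130,125,4.8 and 4,'pics/t_case.png')
crop(t,165,215,120,90,6,'pics/t_rack.png')
crop(t,360,195,135,100,5,'pics/t_tray.png')
crop(s,260,140,160,145,4,'pics/s_case.png')
E
```

```text
(no output)
```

View pics/t_case.png

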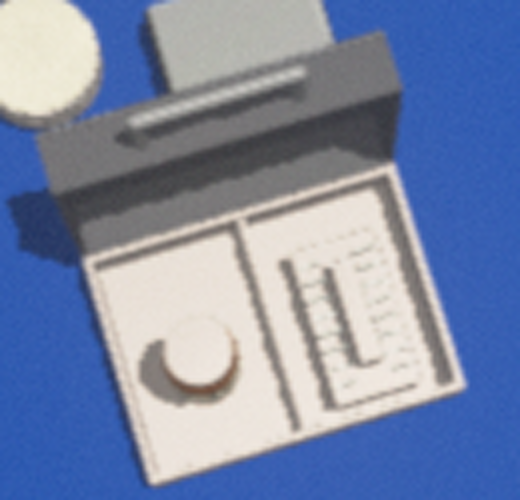

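View pics/t_rack.png

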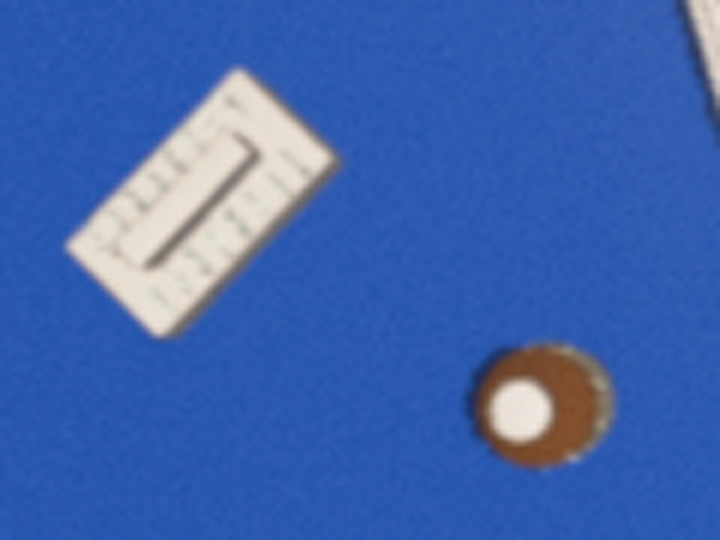

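View pics/t_tray.png

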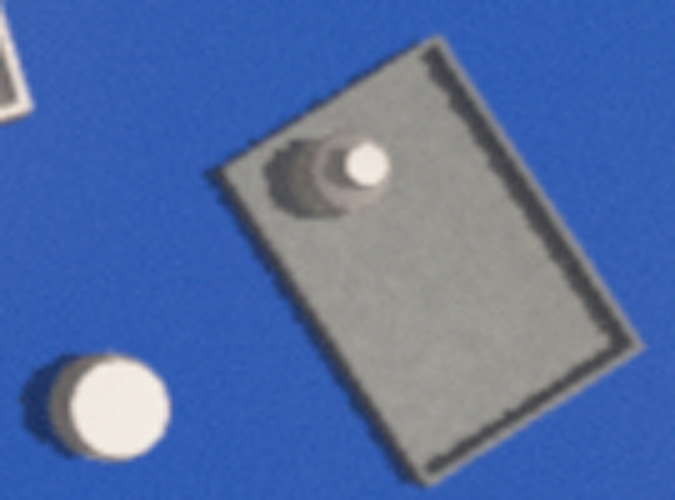

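View pics/s_case.png

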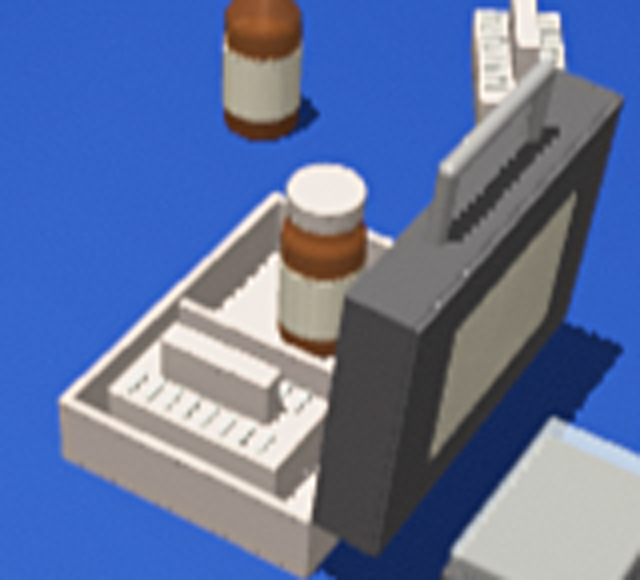

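```bash
python3 - <<'E'
from h import *
np.set_printoptions(precision=4,suppress=True)
def T(x,y,k,ox,oy,z,n='top'): return ray(n,x/k+ox,y/k+oy,z)
c=[T(*p,4,250,120,.045) for p in[(148,484),(465,385),(392,165),(85,260)]]
print('case',np.array(c)[:,:2]);print([np.linalg.norm(c[i]-c[(i+1)%4]) for i in range(4)])
e=c[0]-c[1];print('case yaw (y axis)',np.arctan2(e[1],e[0])-np.pi/2)
yaw=np.arctan2(e[1],e[0])-np.pi/2; X=np.array([np.cos(yaw),np.sin(yaw)])
print('center from front',(c[0]+c[1])[:2]/2+X*.08, 'mean',np.mean(c,0))
print('jar top',T(199,352,4,250,120,.115), 'scene',T(326,192,4,260,140,.115,'scene'))
# rack
r=[T(*p,6,165,215,.035) for p in[(238,66),(335,158),(160,335),(66,245)]]
print('rack',np.array(r)[:,:2],[np.linalg.norm(r[i]-r[(i+1)%4]) for i in range(4)],np.mean(r,0))
rb=[T(*p,6,165,215,.067) for p in[(236,134),(258,156),(150,268),(117,240)]]
for a,b in((0,3),(1,2)):
    d=r[a]-r[b];print('yaw',np.arctan2(d[1],d[0]))
print('rib',np.array(rb)[:,:2],np.mean(rb,0))
t=[T(*p,5,360,195,.03) for p in[(438,38),(643,347),(428,485),(215,170)]]
print('tray',np.array(t)[:,:2],[np.linalg.norm(t[i]-t[(i+1)%4]) for i in range(4)],np.mean(t,0))
print('spare',T(367,164,5,360,195,.1));print('can',T(120,408,5,360,195,.09));print('tall',T(521,411,6,165,215,.14))
# lid: bar triangulate
def tri(a,b):
    L=[]
    for n,(u,v) in(('top',a),('scene',b)):
        q=ray(n,u,v,0);p=cams.camera_info(n)['pose'][:3,3];d=(q-p)/np.linalg.norm(q-p);L.append((p,d))
    A=sum(np.eye(3)-np.outer(d,d) for p,d in L);bb=sum((np.eye(3)-np.outer(d,d))@p for p,d in L);x=np.linalg.solve(A,bb)
    return x,[np.linalg.norm(np.cross(x-p,d)) for p,d in L]
l=tri((130/4+250,128/4+120),(553/4+260,66/4+140));rr=tri((305/4+250,72/4+120),(447/4+260,170/4+140));print('bar',l,rr)
print('kept rib', [T(*p,4,250,120,.072) for p in[(330,268),(365,362)]])
E
```

```text
case [[ 0.4676  0.0849]
 [ 0.5288 -0.1283]
 [ 0.68   -0.084 ]
 [ 0.6195  0.125 ]]
[np.float64(0.22179031640764524), np.float64(0.15750830499747512), np.float64(0.21762655883060544), np.float64(0.15711110157237143)]
case yaw (y axis) 0.27972547473562104
center from front [0.5751 0.0004] mean [ 0.574  -0.0006  0.045 ]
jar top [0.5467 0.047  0.115 ] scene [0.5526 0.0463 0.115 ]
rack [[0.5136 0.3062]
 [0.4714 0.2627]
 [0.3948 0.3402]
 [0.4355 0.3823]] [np.float64(0.06060675472623769), np.float64(0.10889953658953112), np.float64(0.05856105871522769), np.float64(0.10900512717511043)] [0.4538 0.3228 0.035 ]
yaw -0.7722652680043256
yaw -0.7910547841544068
rib [[0.481  0.2999]
 [0.4712 0.2902]
 [0.4237 0.3369]
 [0.4361 0.3513]] [0.453  0.3196 0.067 ]
tray [[ 0.5625 -0.3521]
 [ 0.3932 -0.4526]
 [ 0.3232 -0.3335]
 [ 0.4935 -0.2277]] [np.float64(0.1968128237473425), np.float64(0.13822366284054224), np.float64(0.20047449038645204), np.float64(0.14227528831349825)] [ 0.4431 -0.3415  0.03  ]
spare [ 0.4895 -0.2939  0.1   ]
can [ 0.3686 -0.1637  0.09  ]
tall [0.3604 0.1669 0.14  ]
bar (array([0.6653, 0.0825, 0.2435]), [np.float64(0.0030005392889109923), np.float64(0.0030005392889110327)]) (array([ 0.6943, -0.0207,  0.2472]), [np.float64(0.0017388154098943837), np.float64(0.0017388154098943022)])
kept rib [array([ 0.6058, -0.0391,  0.072 ]), array([ 0.5428, -0.0604,  0.072 ])]
```

```bash
cat >> h.py <<'E'
from scipy.spatial.transform import Rotation as R
def to(p,yaw=None):
    o=manip.get_obs();r=R.from_quat(o['ee_rot']);M=r.as_matrix();d=M.T@(np.asarray(p)-o['position'])
    y=np.arctan2(M[1,0],M[0,0])
    print('t %.2f'%o['clock'],'pos',o['position'].round(4),'yaw %.3f'%y,'zax',M[:,2].round(3),'F',o['ft_force'].round(1),'w %.3f'%o['grip_width'])
    print(' dp total (units of .2m)',(d/.2).round(3), 'len mm %.0f'%(1000*np.linalg.norm(d)))
    if yaw is not None:
        w=(r.inv()*R.from_matrix(np.column_stack([[np.cos(yaw),np.sin(yaw),0],[np.sin(yaw),-np.cos(yaw),0],[0,0,-1]]))).as_rotvec()
        print(' turn total (units 45deg)',(w/(np.pi/4)).round(3))
E
```

>>> move_arm(claw=[1,1,1,1,1,1,1,1], dp=[[0,0,0],[0,0,0],[0,0,0],[0,0,0],[0,0,0],[0,0,0],[0,0,0],[0,0,0]], turn=[[0,0,0.15],[0,0,0.15],[0,0,0.15],[0,0,0.15],[0,0,0.15],[0,0,0.15],[0,0,0.15],[0,0,0.15]], grip_force=30)

```text
clock: 0.77
position: [0.2426, 0.5757, 0.2071]
ee_rot: [0.994, 0.112, -0.0, 0.0]
ft_force: [-0.0, -0.3, -0.7]
grip_width: 0.999
```

```bash
python3 -c "
from h import *
to([.549,.047,.2],.25)"
```

```text
t 0.77 pos [0.2426 0.5757 0.2071] yaw 0.224 zax [-0.    -0.001 -1.   ] F [-0.  -0.3 -0.7] w 0.999
 dp total (units of .2m) [0.907 2.918 0.037] len mm 611
 turn total (units 45deg) [ 0.001  0.001 -0.033]
```

>>> move_arm(claw=[1,1,1,1,1,1,1,1], dp=[[0.05,0.16,0],[0.05,0.16,0],[0.05,0.16,0],[0.05,0.16,0],[0.05,0.16,0],[0.05,0.16,0],[0.05,0.16,0],[0.05,0.16,0]], turn=[[0,0,0],[0,0,0],[0,0,0],[0,0,0],[0,0,0],[0,0,0],[0,0,0],[0,0,0]])

```text
clock: 1.43
position: [0.3792, 0.3432, 0.2074]
ee_rot: [0.993, 0.115, -0.0, 0.0]
ft_force: [0.8, -0.2, -0.4]
grip_width: 0.999
```

>>> move_arm(claw=[1,1,1,1,1,1,1,1], dp=[[0.05,0.16,0],[0.05,0.16,0],[0.05,0.16,0],[0.05,0.16,0],[0.05,0.16,0],[0.05,0.16,0],[0.05,0.16,0],[0.05,0.16,0]], turn=[[0,0,0],[0,0,0],[0,0,0],[0,0,0],[0,0,0],[0,0,0],[0,0,0],[0,0,0]])

```text
clock: 2.1
position: [0.5154, 0.1122, 0.2075]
ee_rot: [0.993, 0.115, -0.0, -0.0]
ft_force: [0.5, 0.6, -0.3]
grip_width: 0.999
```

```bash
python3 -c "
from h import *
to([.549,.047,.2],.25)"
```

```text
t 2.10 pos [0.5154 0.1122 0.2075] yaw 0.230 zax [-0.  0. -1.] F [ 0.5  0.6 -0.3] w 0.999
 dp total (units of .2m) [0.09  0.356 0.037] len mm 74
 turn total (units 45deg) [-0.     0.    -0.026]
```

>>> move_arm(claw=[1,1,1,1,1], dp=[[0.03,0.12,0],[0.03,0.12,0],[0.02,0.08,0],[0,0,0],[0,0,0]], turn=[[0,0,0],[0,0,0],[0,0,0],[0,0,0],[0,0,0]])

```text
clock: 2.52
position: [0.545, 0.0544, 0.2072]
ee_rot: [0.994, 0.114, -0.0, 0.0]
ft_force: [-0.3, 0.9, -0.3]
grip_width: 1.002
```

```bash
python3 -c "
from h import *
import cv2
to([.549,.047,.054],.25)
for n in('scene','top'):
    im=cams.camera(n)[:,:,::-1]
    print(proj(n,manip.get_obs()['position']))
    x,y,w,h=(230,60,200,220) if n=='scene' else (220,110,180,150)
    cv2.imwrite(f'pics/{n}1.png',cv2.resize(im[y:y+h,x:x+w],None,fx=2.7,fy=2.7,interpolation=cv2.INTER_CUBIC))
"
```

```text
t 2.52 pos [0.545  0.0544 0.2072] yaw 0.228 zax [-0.001 -0.    -1.   ] F [-0.3  0.9 -0.3] w 1.002
 dp total (units of .2m) [0.011 0.041 0.766] len mm 153
 turn total (units 45deg) [ 0.     0.001 -0.028]
[344.12153227 150.54714215]
[294.47440245 204.30686751]
```

View pics/scene1.png

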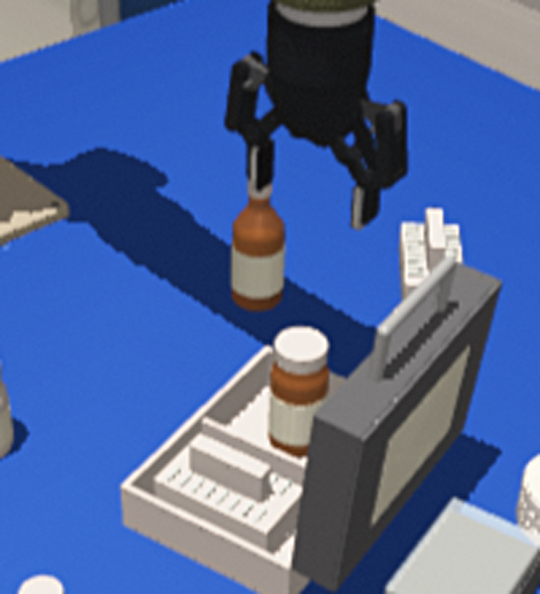

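View pics/top1.png

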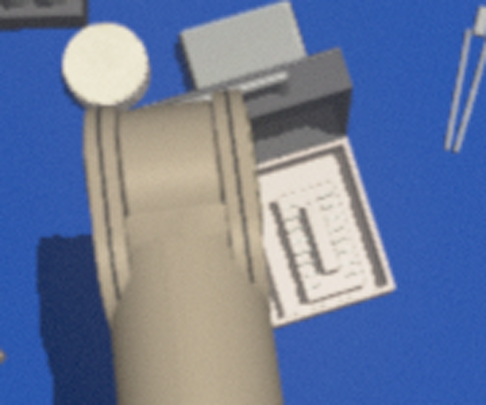

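The gripper sits above the jar (jar cap at scene crop (300,345)), fingers along case x. The wrist housing reaches towards the lid in the top view, so I'll check that clearance.

```bash
python3 -c "
from h import *
for z in (.35,.4,.45,.5): print(z,ray('top',283,145,z),ray('top',315,145,z))
for z in (.3,.35,.4,.45): print(z,proj('scene',[.545,.0544,z]))
"
```

```text
0.35 [0.65308997 0.07206762 0.35      ] [0.65153736 0.00452132 0.35      ]
0.4 [0.6406148  0.06884112 0.4       ] [0.63913623 0.00451605 0.4       ]
0.45 [0.62813963 0.06561461 0.45      ] [0.6267351  0.00451077 0.45      ]
0.5 [0.61566446 0.0623881  0.5       ] [0.61433397 0.0045055  0.5       ]
0.3 [345.97032919 112.24189091]
0.35 [347.27039363  89.41245501]
0.4 [348.66309214  64.95634311]
0.45 [350.15869123  38.69327292]
```

>>> move_arm(claw=[1,1,1,1,1,1,1,1], dp=[[0.01,0.04,0.05],[0,0,0.1],[0,0,0.12],[0,0,0.12],[0,0,0.12],[0,0,0.1],[0,0,0.05],[0,0,0]], turn=[[0,0,0],[0,0,0],[0,0,0],[0,0,0],[0,0,0],[0,0,0],[0,0,0],[0,0,0]])

```text
clock: 3.28
position: [0.5471, 0.0478, 0.073]
ee_rot: [0.993, 0.115, -0.002, 0.0]
ft_force: [0.3, 0.3, 0.4]
grip_width: 0.998
```

```bash
python3 -c "
from h import *
import cv2
to([.549,.047,.056],.25)
for n in('scene',):
    im=cams.camera(n)[:,:,::-1]
    x,y,w,h=(230,60,200,220) if n=='scene' else (220,110,180,150)
    cv2.imwrite(f'pics/{n}2.png',cv2.resize(im[y:y+h,x:x+w],None,fx=2.7,fy=2.7,interpolation=cv2.INTER_CUBIC))
"
```

```text
t 3.28 pos [0.5471 0.0478 0.073 ] yaw 0.230 zax [-0.004 -0.001 -1.   ] F [0.3 0.3 0.4] w 0.998
 dp total (units of .2m) [0.009 0.006 0.085] len mm 17
 turn total (units 45deg) [ 0.     0.005 -0.025]
```

View pics/scene2.png

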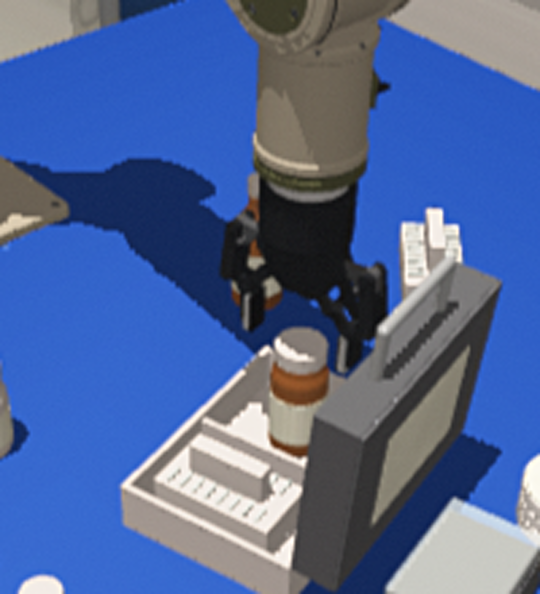

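```bash
python3 -c "
from h import *
o=manip.get_obs();p=o['position'];M=R.from_quat(o['ee_rot']).as_matrix()
f=lambda q:((proj('scene',q)-[230,60])*2.7).round()
print(f(p));
for s in(-1,1):print(f(p+M[:,0]*s*.045-M[:,2]*.013), f(p+M[:,0]*s*.045))
print(f([.549,.047,.115]),f([.549,.047,.005]))
"
```

```text
[297. 379.]
[254. 348.] [254. 359.]
[342. 388.] [341. 400.]
[299. 343.] [293. 441.]
```

>>> move_arm(claw=[1,1,1,1], dp=[[0.01,0,0.04],[0,0,0.04],[0,0,0.01],[0,0,0]], turn=[[0,0,0],[0,0,0],[0,0,0],[0,0,0]])

```text
clock: 3.67
position: [0.5506, 0.0483, 0.0572]
ee_rot: [0.993, 0.115, -0.0, -0.0]
ft_force: [-0.3, 0.5, -0.3]
grip_width: 1.002
```

```bash
python3 -c "
from h import *
import cv2
to([.549,.047,.056],.25)
for n in('scene',):
    im=cams.camera(n)[:,:,::-1]
    x,y,w,h=(290,130,100,100)
    cv2.imwrite(f'pics/{n}3.png',cv2.resize(im[y:y+h,x:x+w],None,fx=5,fy=5,interpolation=cv2.INTER_CUBIC))
"
```

```text
t 3.67 pos [0.5506 0.0483 0.0572] yaw 0.230 zax [-0.001 -0.    -1.   ] F [-0.3  0.5 -0.3] w 1.002
 dp total (units of .2m) [-0.009  0.005  0.006] len mm 2
 turn total (units 45deg) [-0.     0.001 -0.026]
```

View pics/scene3.png

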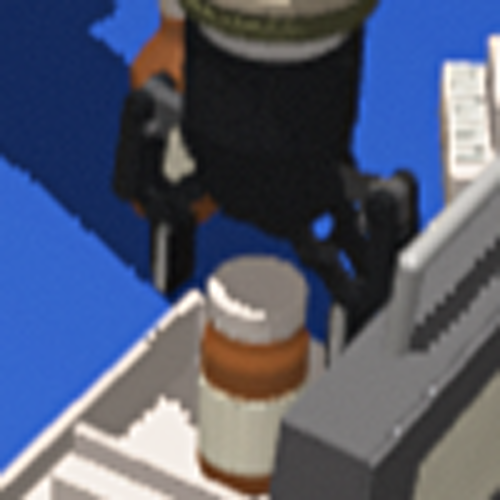

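>>> move_arm(claw=[1,1,1], dp=[[-0.005,0.003,0.02],[0,0,0.02],[0,0,0]], turn=[[0,0,0],[0,0,0],[0,0,0]])

```text
clock: 3.97
position: [0.5495, 0.0474, 0.0489]
ee_rot: [0.993, 0.114, -0.0, -0.0]
ft_force: [-0.3, -0.2, 0.6]
grip_width: 0.997
```

```bash
cat > snap.py <<'E'
import sys,cv2
from h import *
n,name,x,y,w,h,k=sys.argv[1:8]
x,y,w,h=map(int,(x,y,w,h));k=float(k)
im=cams.camera(n)[:,:,::-1]
cv2.imwrite(f'pics/{name}.png',cv2.resize(im[y:y+h,x:x+w],None,fx=k,fy=k,interpolation=cv2.INTER_CUBIC))
E
python3 snap.py scene scene4 290 120 110 110 5; python3 -c "
from h import *
to([.549,.047,.05],.25)
o=manip.get_obs();p=o['position']
f=lambda q:((proj('scene',q)-[290,120])*5).round()
for s in(-.045,0,.045):
  for z in (0,.013,.073): print(s,z,f(p+np.array([s*.97,s*.23,z])))"
```

```text
t 4.02 pos [0.5497 0.0474 0.0492] yaw 0.229 zax [-0.001 -0.    -1.   ] F [ 0.2  0.1 -0. ] w 0.999
 dp total (units of .2m) [-0.004  0.001 -0.004] len mm 1
 turn total (units 45deg) [-0.     0.001 -0.026]
-0.045 0 [170. 410.]
-0.045 0.013 [171. 389.]
-0.045 0.073 [173. 287.]
0 0 [249. 447.]
0 0.013 [250. 426.]
0 0.073 [256. 323.]
0.045 0 [330. 485.]
0.045 0.013 [332. 464.]
0.045 0.073 [341. 361.]
```

View pics/scene4.png

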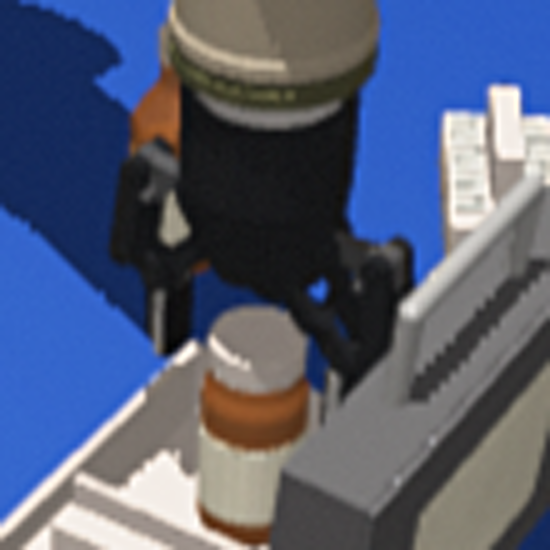

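```bash
python3 - <<'E'
from h import *
import cv2
p=np.array([.2425,.5756,.2068]);M=R.from_quat([.8331,.553,0,0]).as_matrix()
t=cv2.imread('pics/top0.png')
c=cv2.resize(t[320:400,0:130],None,fx=6,fy=6,interpolation=cv2.INTER_CUBIC)
for z in(0,.013,.03):
  for s in(-.0425,.0425):
    q=(proj('top',p+M[:,0]*s+[0,0,z])-[0,320])*6
    cv2.circle(c,tuple(int(v) for v in q),3,(0,0,255) if z==0 else (0,255,0),-1);print(z,s,q)
cv2.imwrite('pics/chk.png',c)
E
```

```text
0 -0.0425 [517.87301762 166.78443388]
0 0.0425 [314.95952581  82.86675415]
0.013 -0.0425 [502.22948845 172.09963673]
0.013 0.0425 [297.09058626  87.22290138]
0.03 -0.0425 [481.23317924 179.23355397]
0.03 0.0425 [273.10944695  93.06910021]
```

View pics/chk.png

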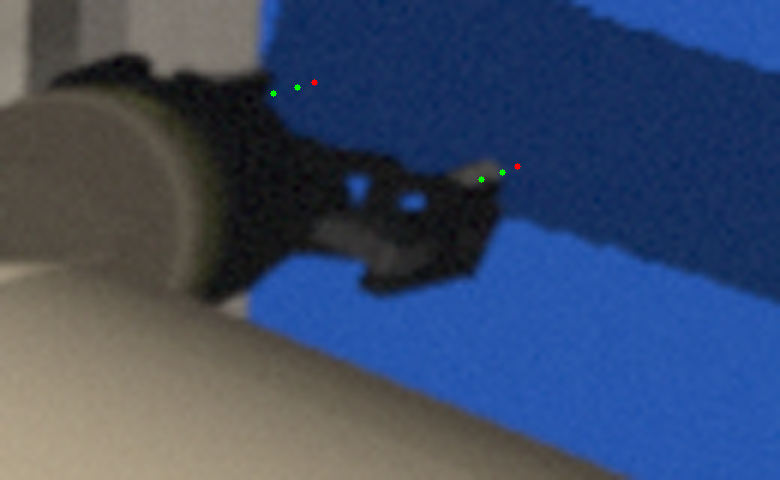

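>>> move_arm(claw=[0.3,0.3,0.3,0.3,0.3,0.3,0.3,0.3], dp=[[0,0,0],[0,0,0],[0,0,0],[0,0,0],[0,0,0],[0,0,0],[0,0,0],[0,0,0]], turn=[[0,0,0],[0,0,0],[0,0,0],[0,0,0],[0,0,0],[0,0,0],[0,0,0],[0,0,0]], grip_force=35)

```text
clock: 4.68
position: [0.5501, 0.0474, 0.0502]
ee_rot: [0.993, 0.114, 0.0, -0.0]
ft_force: [-3.3, -0.3, 5.2]
grip_width: 0.563
```

```bash
python3 snap.py scene scene5 290 120 110 110 5; python3 -c "
from h import *
to([.549,.047,.05],.25)"
```

```text
t 4.73 pos [0.5501 0.0475 0.0502] yaw 0.230 zax [ 0.  0. -1.] F [-3.5  0.6  5.3] w 0.559
 dp total (units of .2m) [-0.006  0.001  0.001] len mm 1
 turn total (units 45deg) [-0.    -0.    -0.026]
```

View pics/scene5.png

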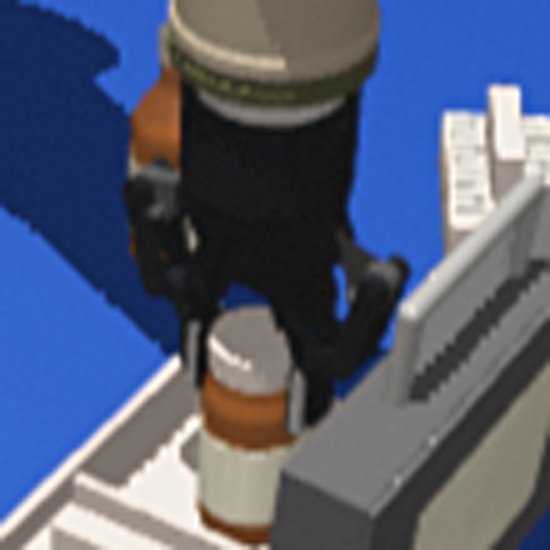

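>>> move_arm(claw=[0.8,0.8,0.8,0.8,0.8,0.8], dp=[[0,0,0],[0,0,0],[0,0,0],[0,0,0.015],[0,0,0.015],[0,0,0]], turn=[[0,0,0],[0,0,0],[0,0,0],[0,0,0],[0,0,0],[0,0,0]])

```text
clock: 5.23
position: [0.5495, 0.0475, 0.0428]
ee_rot: [0.993, 0.115, -0.0, 0.0]
ft_force: [0.7, -0.2, 0.6]
grip_width: 0.803
```

```bash
python3 snap.py scene scene6 290 120 110 110 5; python3 -c "
from h import *
to([.549,.047,.042],.25)"
```

```text
t 5.28 pos [0.5496 0.0474 0.043 ] yaw 0.229 zax [-0.001 -0.    -1.   ] F [ 0.7 -0.4  0.7] w 0.802
 dp total (units of .2m) [-0.003  0.001  0.005] len mm 1
 turn total (units 45deg) [-0.     0.001 -0.026]
```

View pics/scene6.png

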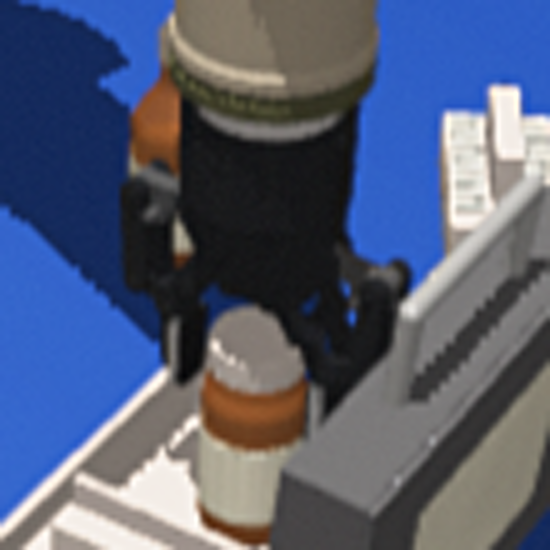

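>>> move_arm(claw=[0.8,0.8,0.3,0.3,0.3,0.3,0.3,0.3], dp=[[0,0,0.015],[0,0,0.015],[0,0,0],[0,0,0],[0,0,0],[0,0,0],[0,0,0],[0,0,0]], turn=[[0,0,0],[0,0,0],[0,0,0],[0,0,0],[0,0,0],[0,0,0],[0,0,0],[0,0,0]])

```text
clock: 5.95
position: [0.55, 0.0474, 0.0375]
ee_rot: [0.993, 0.115, 0.0, -0.0]
ft_force: [0.7, -0.3, -1.3]
grip_width: 0.57
```

```bash
python3 snap.py scene scene7 290 120 110 110 5; python3 -c "
from h import *
to([.549,.047,.042],.25)"
```

```text
t 6.00 pos [0.55   0.0475 0.0376] yaw 0.230 zax [ 0.  0. -1.] F [ 0.7 -0.6 -1.2] w 0.567
 dp total (units of .2m) [-0.005  0.001 -0.022] len mm 5
 turn total (units 45deg) [-0.    -0.    -0.026]
```

View pics/scene7.png

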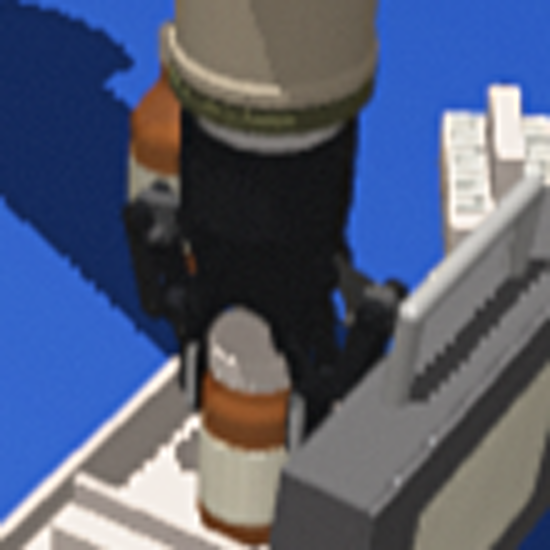

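The pads now hold the jar on its body near crop (195,380) and (297,430). Lifting now.

>>> move_arm(claw=[0.3,0.3,0.3,0.3,0.3,0.3,0.3,0.3], dp=[[0,0,-0.03],[0,0,-0.06],[0,0,-0.1],[0,0,-0.13],[0,0,-0.13],[0,0,-0.13],[0,0,-0.13],[0,0,-0.1]], turn=[[0,0,0],[0,0,0],[0,0,0],[0,0,0],[0,0,0],[0,0,0],[0,0,0],[0,0,0]], grip_force=40)

```text
clock: 6.67
position: [0.5503, 0.0472, 0.203]
ee_rot: [0.993, 0.114, 0.001, -0.0]
ft_force: [0.3, 0.5, -2.5]
grip_width: 0.572
```

```bash
python3 snap.py scene scene8 200 0 240 240 2.5; python3 -c "
from h import *
to([.400,-.367,.2],-.66)"
```

```text
t 6.72 pos [0.552  0.0473 0.2065] yaw 0.229 zax [ 0.007  0.002 -1.   ] F [ 1.9 -1.3  0.8] w 0.566
 dp total (units of .2m) [-1.21   1.845  0.023] len mm 441
 turn total (units 45deg) [-0.005 -0.008  1.132]
```

View pics/scene8.png

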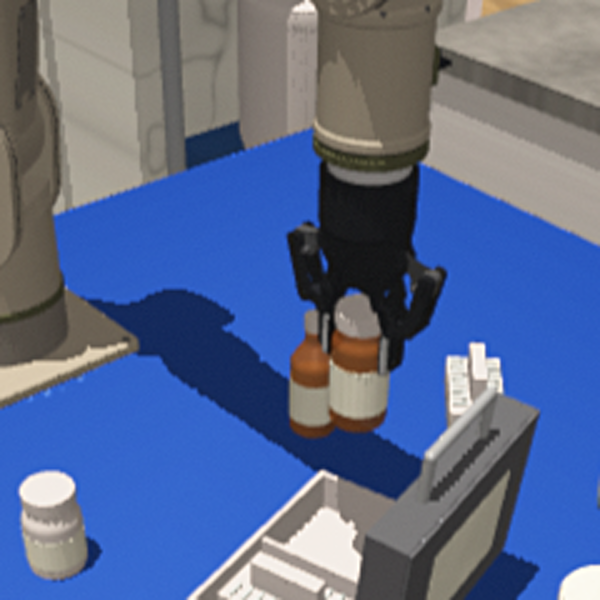

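>>> move_arm(claw=[0.3,0.3,0.3,0.3,0.3,0.3,0.3,0.3], dp=[[-0.03,0.05,0],[-0.06,0.09,0],[-0.075,0.115,0],[-0.075,0.115,0],[-0.075,0.115,0],[-0.075,0.115,0],[-0.075,0.115,0],[-0.075,0.115,0]], turn=[[0,0,0],[0,0,0],[0,0,0],[0,0,0],[0,0,0],[0,0,0],[0,0,0],[0,0,0]])

```text
clock: 7.38
position: [0.4805, -0.1407, 0.1986]
ee_rot: [0.993, 0.114, -0.001, -0.0]
ft_force: [0.0, 0.1, -3.1]
grip_width: 0.567
```

>>> move_arm(claw=[0.3,0.3,0.3,0.3,0.3,0.3,0.3,0.3], dp=[[-0.075,0.115,0],[-0.075,0.115,0],[-0.075,0.115,0],[-0.075,0.115,0],[-0.075,0.115,0],[-0.075,0.115,0],[-0.075,0.115,0],[-0.06,0.09,0]], turn=[[0,0,0],[0,0,0],[0,0,0],[0,0,0],[0,0,0],[0,0,0],[0,0,0],[0,0,0]])

```text
clock: 8.05
position: [0.4066, -0.3419, 0.1987]
ee_rot: [0.994, 0.113, -0.001, -0.0]
ft_force: [0.6, -0.7, -3.5]
grip_width: 0.568
```

>>> move_arm(claw=[0.3,0.3,0.3,0.3,0.3,0.3,0.3,0.3], dp=[[0,0,0],[0,0,0],[0,0,0],[0,0,0],[0,0,0],[0,0,0],[0,0,0],[0,0,0]], turn=[[0,0,0.12],[0,0,0.15],[0,0,0.15],[0,0,0.15],[0,0,0.15],[0,0,0.15],[0,0,0.13],[0,0,0.12]])

```text
clock: 8.72
position: [0.4077, -0.3398, 0.1985]
ee_rot: [0.947, -0.322, -0.001, -0.0]
ft_force: [0.1, 0.9, -1.9]
grip_width: 0.566
```

```bash
python3 snap.py scene scene9 60 60 240 240 2.5; python3 snap.py top top9 340 170 180 150 4; python3 -c "
from h import *
to([.400,-.367,.2],-.66)"
```

```text
t 8.82 pos [ 0.408  -0.3397  0.1986] yaw -0.653 zax [-0.002  0.001 -1.   ] F [-0.5 -0.6 -2. ] w 0.564
 dp total (units of .2m) [ 0.051  0.132 -0.007] len mm 28
 turn total (units 45deg) [0.    0.002 0.009]
```

View pics/scene9.png

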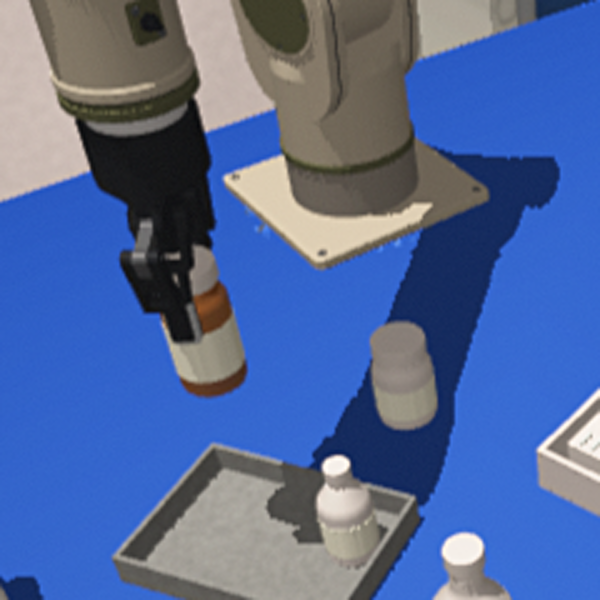

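View pics/top9.png

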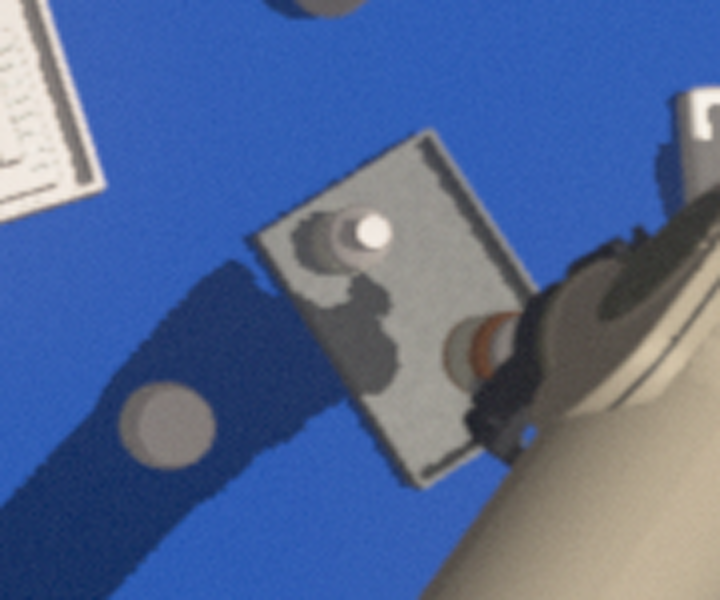

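>>> move_arm(claw=[0.3,0.3,0.3,0.3,0.3,0.3,0.3,0.3], dp=[[0.025,0.065,0.05],[0.025,0.065,0.1],[0,0,0.13],[0,0,0.13],[0,0,0.13],[0,0,0.1],[0,0,0.08],[0,0,0.03]], turn=[[0,0,0],[0,0,0],[0,0,0],[0,0,0],[0,0,0],[0,0,0],[0,0,0],[0,0,0]])

```text
clock: 9.48
position: [0.3995, -0.3655, 0.0468]
ee_rot: [0.948, -0.318, -0.002, -0.0]
ft_force: [0.4, 0.1, -1.8]
grip_width: 0.572
```

```bash
python3 snap.py scene scene10 90 180 160 150 5;  python3 -c "
from h import *
to([.400,-.367,.037],-.66)"
```

```text
t 9.53 pos [ 0.3997 -0.3655  0.0471] yaw -0.648 zax [-0.004  0.002 -1.   ] F [ 0.1  1.6 -2.7] w 0.571
 dp total (units of .2m) [0.006 0.005 0.05 ] len mm 10
 turn total (units 45deg) [0.001 0.005 0.015]
```

View pics/scene10.png

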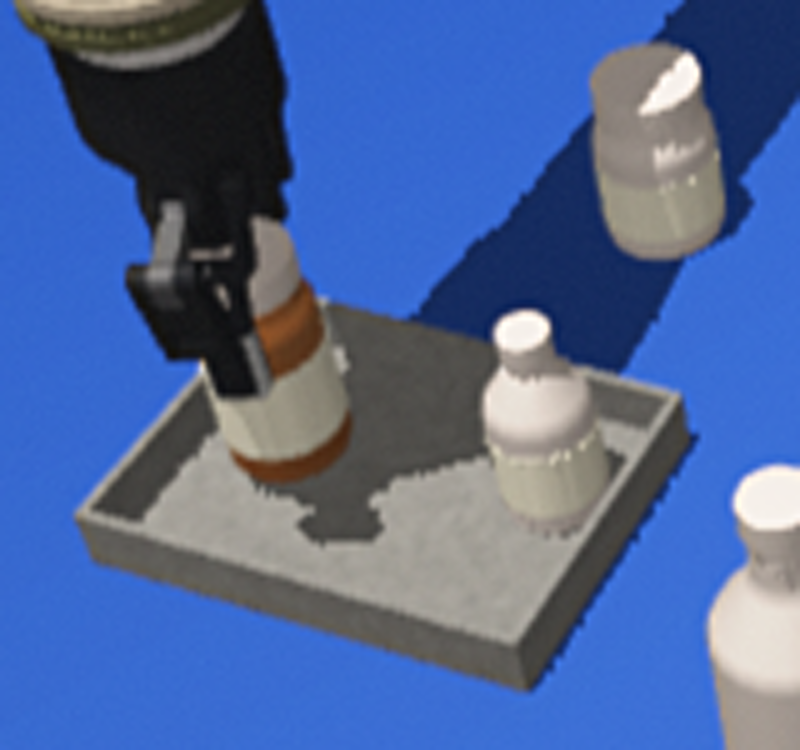

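>>> move_arm(claw=[0.3,0.3,0.3,0.3], dp=[[0,0,0.02],[0,0,0.015],[0,0,0.01],[0,0,0]], turn=[[0,0,0],[0,0,0],[0,0,0],[0,0,0]])

```text
clock: 9.87
position: [0.4018, -0.3665, 0.0408]
ee_rot: [0.948, -0.319, 0.0, -0.0]
ft_force: [-0.2, 0.3, -3.3]
grip_width: 0.57
```

```bash
python3 -c "
from h import *
to([.400,-.367,.037],-.66)"
```

```text
t 9.87 pos [ 0.4018 -0.3665  0.0408] yaw -0.650 zax [ 0.001 -0.    -1.   ] F [-0.2  0.3 -3.3] w 0.570
 dp total (units of .2m) [-0.006  0.008  0.019] len mm 4
 turn total (units 45deg) [-0.    -0.001  0.013]
```

>>> move_arm(claw=[0.3,0.3,0.3,0.3], dp=[[0,0,0.01],[0,0,0.006],[0,0,0.006],[0,0,0]], turn=[[0,0,0],[0,0,0],[0,0,0],[0,0,0]])

```text
clock: 10.2
position: [0.4019, -0.3665, 0.0366]
ee_rot: [0.948, -0.319, 0.0, -0.0]
ft_force: [-1.8, 0.9, 2.1]
grip_width: 0.57
```

Contact felt (Fz from -3.3 to +2.1 N). Releasing.

>>> move_arm(claw=[0.65,0.75,0.85,0.9,0.9,0.9,0.9,0.9], dp=[[0,0,0],[0,0,0],[0,0,0],[0,0,0],[0,0,-0.03],[0,0,-0.08],[0,0,-0.12],[0,0,-0.15]], turn=[[0,0,0],[0,0,0],[0,0,0],[0,0,0],[0,0,0],[0,0,0],[0,0,0],[0,0,0]])

```text
clock: 10.87
position: [0.4007, -0.3659, 0.1123]
ee_rot: [0.948, -0.32, -0.001, -0.0]
ft_force: [0.6, 0.0, 0.8]
grip_width: 0.901
```

```bash
python3 snap.py scene scene11 90 150 160 150 4;  python3 -c "
from h import *
to([.4535,.3215,.19],.79)"
```

```text
t 10.92 pos [ 0.4028 -0.3687  0.1185] yaw -0.652 zax [ 0.004 -0.003 -1.   ] F [ 1.3 -4.4  5. ] w 0.894
 dp total (units of .2m) [-1.889 -2.898 -0.367] len mm 696
 turn total (units 45deg) [ 0.005 -0.006 -1.835]
```

View pics/scene11.png

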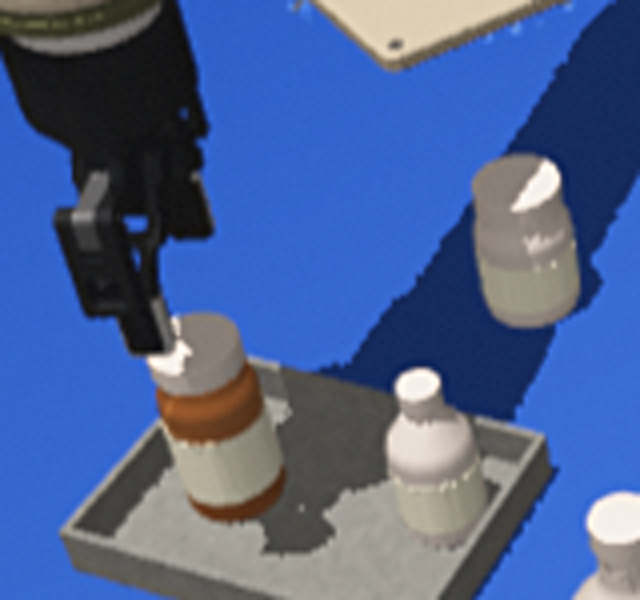

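The jar stands upright in the tray at crop (220,430). Raising and turning toward the loose rack.

>>> move_arm(claw=[0.9,0.9,0.9,0.9,0.9,0.9,0.9,0.9], dp=[[0,0,-0.12],[0,0,-0.15],[0,0,-0.12],[0,0,-0.06],[0,0,0],[0,0,0],[0,0,0],[0,0,0]], turn=[[0,0,0],[0,0,0],[0,0,0],[0,0,-0.15],[0,0,-0.15],[0,0,-0.15],[0,0,-0.15],[0,0,-0.15]])

```text
clock: 11.58
position: [0.4016, -0.3666, 0.2026]
ee_rot: [1.0, -0.028, 0.0, 0.0]
ft_force: [-1.1, -0.6, 0.1]
grip_width: 0.902
```

>>> move_arm(claw=[0.9,0.9,0.9,0.9,0.9,0.9,0.9,0.9], dp=[[0,0,0],[0,0,0],[0,0,0],[0,0,0],[0,0,0],[0,0,0],[0,0,0],[0,0,0]], turn=[[0,0,-0.15],[0,0,-0.15],[0,0,-0.15],[0,0,-0.15],[0,0,-0.15],[0,0,-0.15],[0,0,-0.15],[0,0,-0.04]])

```text
clock: 12.25
position: [0.4015, -0.3667, 0.2025]
ee_rot: [0.921, 0.39, 0.0, 0.0]
ft_force: [0.6, 0.4, -0.3]
grip_width: 0.9
```

```bash
 python3 -c "
from h import *
to([.4535,.3215,.2],.79)"
```

```text
t 12.25 pos [ 0.4015 -0.3667  0.2025] yaw 0.802 zax [ 0. -0. -1.] F [ 0.6  0.4 -0.3] w 0.900
 dp total (units of .2m) [ 2.653 -2.206  0.012] len mm 690
 turn total (units 45deg) [ 0.001 -0.     0.015]
```

>>> move_arm(claw=[0.9,0.9,0.9,0.9,0.9,0.9,0.9,0.9], dp=[[0.06,-0.05,0],[0.12,-0.1,0],[0.14,-0.116,0],[0.14,-0.116,0],[0.14,-0.116,0],[0.14,-0.116,0],[0.14,-0.116,0],[0.14,-0.116,0]], turn=[[0,0,0],[0,0,0],[0,0,0],[0,0,0],[0,0,0],[0,0,0],[0,0,0],[0,0,0]])

```text
clock: 12.92
position: [0.4235, -0.1008, 0.2028]
ee_rot: [0.922, 0.387, 0.001, 0.0]
ft_force: [0.6, -1.1, -0.2]
grip_width: 0.902
```

>>> move_arm(claw=[0.9,0.9,0.9,0.9,0.9,0.9,0.9,0.9], dp=[[0.14,-0.116,0],[0.14,-0.116,0],[0.14,-0.116,0],[0.14,-0.116,0],[0.14,-0.116,0],[0.14,-0.116,0],[0.14,-0.116,0],[0.14,-0.116,0]], turn=[[0,0,0],[0,0,0],[0,0,0],[0,0,0],[0,0,0],[0,0,0],[0,0,0],[0,0,0]])

```text
clock: 13.58
position: [0.4481, 0.1892, 0.2026]
ee_rot: [0.922, 0.387, 0.0, -0.0]
ft_force: [1.2, -0.1, -0.8]
grip_width: 0.902
```

```bash
 python3 -c "
from h import *
to([.4535,.3215,.15],.79)"
```

```text
t 13.58 pos [0.4481 0.1892 0.2026] yaw 0.795 zax [ 0.001  0.001 -1.   ] F [ 1.2 -0.1 -0.8] w 0.902
 dp total (units of .2m) [ 0.491 -0.444  0.264] len mm 143
 turn total (units 45deg) [ 0.    -0.001  0.006]
```

>>> move_arm(claw=[0.7,0.6,0.6,0.6,0.6,0.6,0.6], dp=[[0.13,-0.115,0],[0.13,-0.115,0],[0.12,-0.11,0.04],[0.06,-0.05,0.08],[0,0,0.1],[0,0,0.04],[0,0,0]], turn=[[0,0,0],[0,0,0],[0,0,0],[0,0,0],[0,0,0],[0,0,0],[0,0,0]])

```text
clock: 14.17
position: [0.4532, 0.3037, 0.1484]
ee_rot: [0.922, 0.387, -0.002, 0.001]
ft_force: [0.6, -1.0, 0.5]
grip_width: 0.599
```

```bash
 python3 snap.py scene scene12 340 50 110 130 4; python3 snap.py top top12 130 180 150 120 4; python3 -c "
from h import *
to([.4535,.3215,.040],.79)
o=manip.get_obs();p=o['position']
print((proj('scene',p)-[340,50])*4,(proj('top',p)-[130,180])*4, (proj('scene',[.4535,.3215,.067])-[340,50])*4)"
```

```text
t 14.27 pos [0.4545 0.3042 0.151 ] yaw 0.794 zax [ 0.001  0.    -1.   ] F [1.  0.4 0.5] w 0.599
 dp total (units of .2m) [ 0.058 -0.065  0.555] len mm 112
 turn total (units 45deg) [ 0.    -0.     0.005]
[197.35591    276.65771225] [259.59402002 264.26449375] [200.20171869 376.56206199]
```

View pics/scene12.png

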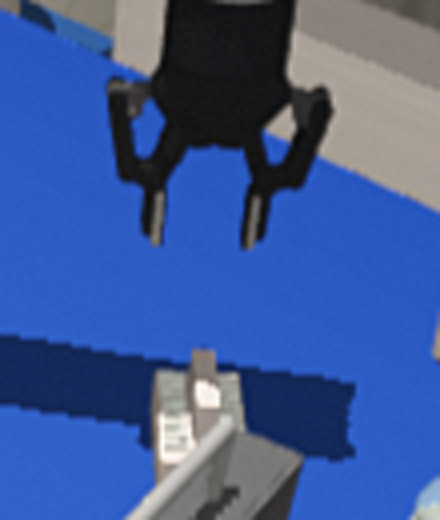

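View pics/top12.png

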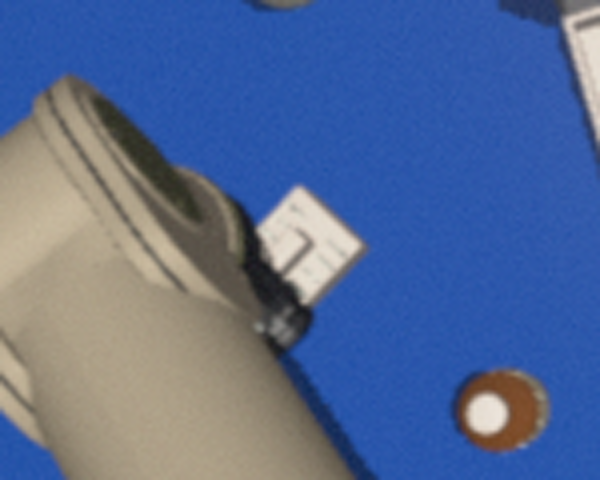

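>>> move_arm(claw=[0.35,0.35,0.35,0.35,0.35,0.35,0.35,0.35], dp=[[0.03,-0.03,0],[0.028,-0.03,0.05],[0,0,0.12],[0,0,0.12],[0,0,0.12],[0,0,0.08],[0,0,0.04],[0,0,0]], turn=[[0,0,0],[0,0,0],[0,0,0],[0,0,0],[0,0,0],[0,0,0],[0,0,0],[0,0,0]])

```text
clock: 14.93
position: [0.4526, 0.3216, 0.0426]
ee_rot: [0.922, 0.387, -0.001, 0.0]
ft_force: [-0.5, 0.2, -0.3]
grip_width: 0.346
```

```bash
 python3 snap.py scene scene13 350 90 80 90 6;  python3 -c "
from h import *
to([.4535,.3215,.040],.79)
o=manip.get_obs();p=o['position']
print((proj('scene',p)-[350,90])*6)"
```

```text
t 14.98 pos [0.4533 0.3221 0.044 ] yaw 0.795 zax [-0.001 -0.    -1.   ] F [-0.2  0.4  1. ] w 0.355
 dp total (units of .2m) [-0.001  0.003  0.02 ] len mm 4
 turn total (units 45deg) [-0.     0.001  0.007]
[235.35331656 366.68906928]
```

View pics/scene13.png

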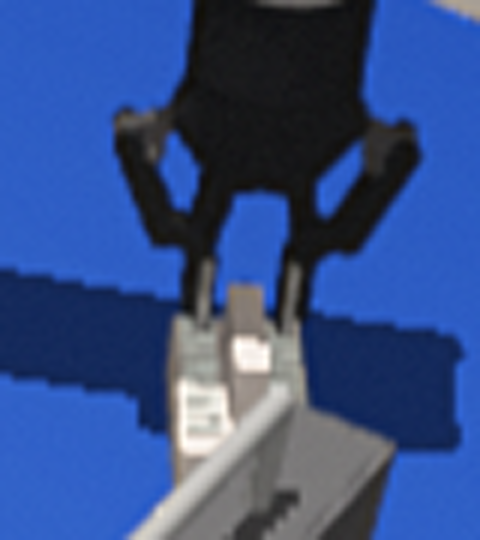

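The tips at (205,325) and (290,335) are still above body-top level, and the rib at (245,310) is centred between them. Going lower.

>>> move_arm(claw=[0.35,0.35,0.35,0.35,0.35], dp=[[0.006,-0.006,0.03],[0,0,0.02],[0,0,0.015],[0,0,0.01],[0,0,0]], turn=[[0,0,0],[0,0,0],[0,0,0],[0,0,0],[0,0,0]])

```text
clock: 15.4
position: [0.4535, 0.3233, 0.029]
ee_rot: [0.922, 0.387, -0.0, 0.0]
ft_force: [-0.6, -0.4, 0.0]
grip_width: 0.353
```

```bash
 python3 snap.py scene scene14 350 90 80 90 6;  python3 -c "
from h import *
to([.4535,.3215,.030],.79)
o=manip.get_obs();p=o['position']
print((proj('scene',p)-[350,90])*6)"
```

```text
t 15.45 pos [0.4535 0.3233 0.0292] yaw 0.795 zax [-0.  0. -1.] F [ 0.7 -0.7 -0.5] w 0.347
 dp total (units of .2m) [-0.007  0.006 -0.004] len mm 2
 turn total (units 45deg) [-0.     0.     0.006]
[234.05006577 392.76852231]
```

View pics/scene14.png

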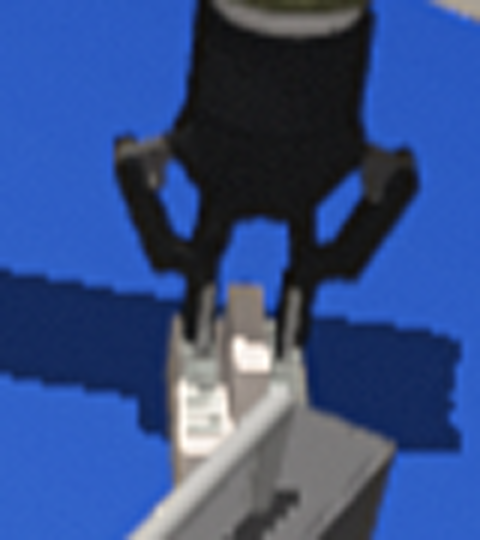

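>>> move_arm(claw=[0.1,0.1,0.1,0.1,0.1,0.1], dp=[[0,0,0],[0,0,0],[0,0,0],[0,0,0],[0,0,0],[0,0,0]], turn=[[0,0,0],[0,0,0],[0,0,0],[0,0,0],[0,0,0],[0,0,0]], grip_force=40)

```text
clock: 15.95
position: [0.4538, 0.3236, 0.0295]
ee_rot: [0.922, 0.387, 0.0, -0.0]
ft_force: [1.7, -0.2, 0.4]
grip_width: 0.175
```

```bash
 python3 snap.py scene scene15 350 90 80 90 6;  python3 -c "
from h import *
to([.4535,.3215,.030],.79)"
```

```text
t 16.00 pos [0.4537 0.3235 0.0294] yaw 0.795 zax [ 0.  0. -1.] F [0.2 1.  1. ] w 0.172
 dp total (units of .2m) [-0.008  0.006 -0.003] len mm 2
 turn total (units 45deg) [-0.    -0.001  0.006]
```

View pics/scene15.png

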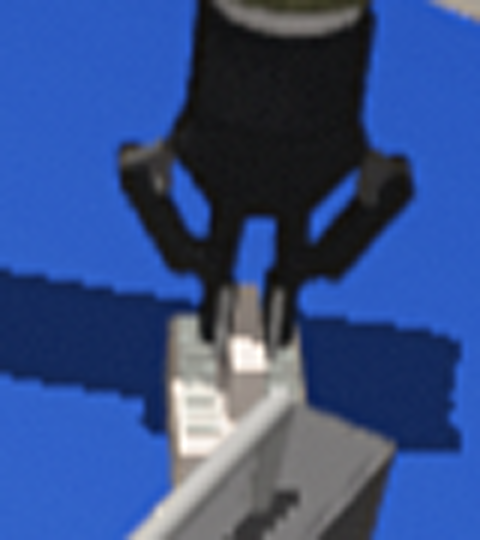

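>>> move_arm(claw=[0.1,0.1,0.1,0.1,0.1,0.1,0.1,0.1], dp=[[0,0,-0.03],[0,0,-0.06],[0,0,-0.1],[0,0,-0.12],[0,0,-0.12],[0,0,-0.12],[0,0,-0.1],[0,0,-0.05]], turn=[[0,0,0],[0,0,0],[0,0,0],[0,0,0],[0,0,0],[0,0,0],[0,0,0],[0,0,0]])

```text
clock: 16.67
position: [0.4543, 0.3239, 0.173]
ee_rot: [0.922, 0.387, 0.002, -0.001]
ft_force: [-0.1, 0.8, -1.6]
grip_width: 0.169
```

```bash
 python3 snap.py scene scene16 310 10 130 140 4;  python3 -c "
from h import *
to([.549,.049,.165],1.85)"
```

```text
t 16.72 pos [0.4547 0.3242 0.1736] yaw 0.795 zax [ 0.004  0.003 -1.   ] F [0.3 0.4 0.7] w 0.176
 dp total (units of .2m) [-0.652  1.3    0.04 ] len mm 291
 turn total (units 45deg) [ 0.004 -0.006 -1.343]
```

View pics/scene16.png

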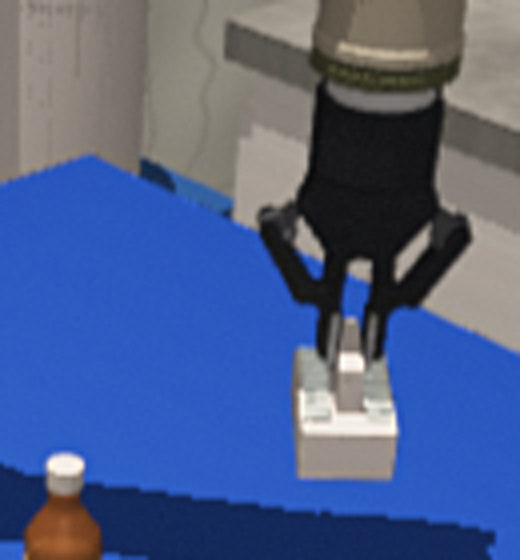

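>>> move_arm(claw=[0.1,0.1,0.1,0.1,0.1,0.1,0.1,0.1], dp=[[-0.03,0.06,0],[-0.055,0.11,0],[-0.06,0.12,0],[-0.06,0.12,0],[-0.06,0.12,0],[-0.06,0.12,0],[-0.06,0.12,0],[-0.06,0.12,0]], turn=[[0,0,0],[0,0,0],[0,0,0],[0,0,0],[0,0,0],[0,0,0],[0,0,0],[0,0,0]])

```text
clock: 17.38
position: [0.5177, 0.1326, 0.1676]
ee_rot: [0.922, 0.387, -0.001, 0.0]
ft_force: [-0.1, 0.4, -1.0]
grip_width: 0.176
```

>>> move_arm(claw=[0.1,0.1,0.1,0.1,0.1,0.1,0.1,0.1], dp=[[-0.06,0.12,0],[-0.06,0.12,0],[-0.05,0.1,0],[-0.03,0.06,0],[0,0,0],[0,0,0],[0,0,0],[0,0,0]], turn=[[0,0,0],[0,0,0],[0,0,0],[0,0,-0.1],[0,0,-0.15],[0,0,-0.15],[0,0,-0.15],[0,0,-0.15]])

```text
clock: 18.05
position: [0.5463, 0.0494, 0.1675]
ee_rot: [0.781, 0.625, -0.001, -0.001]
ft_force: [0.2, -0.6, -1.0]
grip_width: 0.175
```

>>> move_arm(claw=[0.1,0.1,0.1,0.1,0.1,0.1], dp=[[0,0,0],[0,0,0],[0,0,0],[0,0,0],[0,0,0],[0,0,0]], turn=[[0,0,-0.15],[0,0,-0.15],[0,0,-0.15],[0,0,-0.13],[0,0,-0.06],[0,0,0]])

```text
clock: 18.55
position: [0.5464, 0.0495, 0.1676]
ee_rot: [0.602, 0.798, -0.001, -0.001]
ft_force: [-1.0, 0.3, -2.7]
grip_width: 0.173
```

```bash
 python3 snap.py scene scene17 240 80 180 200 3; python3 snap.py top top17 230 110 160 150 4; python3 -c "
from h import *
to([.549,.049,.165],1.85)"
```

```text
t 18.65 pos [0.5467 0.0498 0.1681] yaw 1.845 zax [-0.002 -0.    -1.   ] F [ 0.8  0.  -1.4] w 0.174
 dp total (units of .2m) [-0.007  0.01   0.015] len mm 4
 turn total (units 45deg) [-0.002 -0.    -0.007]
```

View pics/scene17.png

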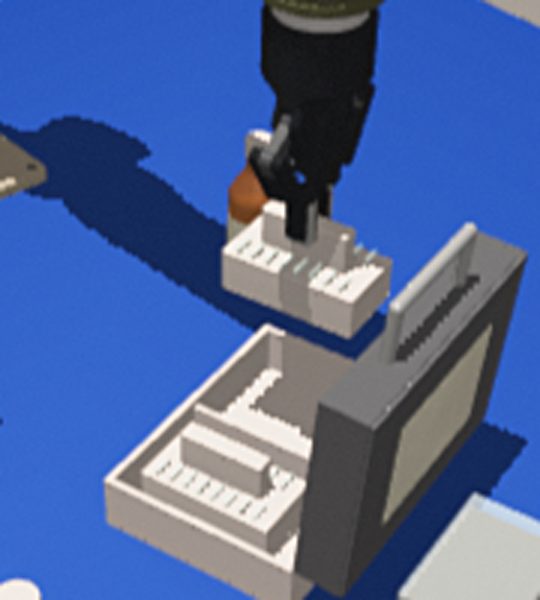

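View pics/top17.png

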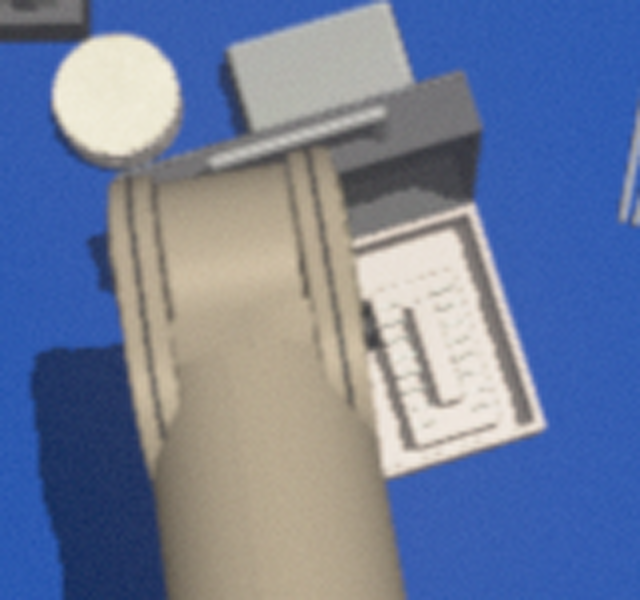

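>>> move_arm(claw=[0.1,0.1,0.1,0.1,0.1,0.1,0.1,0.1], dp=[[-0.007,0.01,0.04],[0,0,0.08],[0,0,0.12],[0,0,0.12],[0,0,0.1],[0,0,0.06],[0,0,0.03],[0,0,0]], turn=[[0,0,0],[0,0,0],[0,0,0],[0,0,0],[0,0,0],[0,0,0],[0,0,0],[0,0,0]])

```text
clock: 19.32
position: [0.549, 0.0496, 0.0579]
ee_rot: [0.603, 0.798, -0.001, -0.001]
ft_force: [-0.8, 0.1, -2.1]
grip_width: 0.171
```

```bash
 python3 snap.py scene scene18 260 120 140 160 4;  python3 -c "
from h import *
to([.549,.049,.0345],1.85)"
```

```text
t 19.37 pos [0.5497 0.0497 0.0591] yaw 1.847 zax [-0. -0. -1.] F [ 0.4 -0.9 -1. ] w 0.174
 dp total (units of .2m) [-0.003 -0.004  0.123] len mm 25
 turn total (units 45deg) [-0.001 -0.    -0.004]
```

View pics/scene18.png

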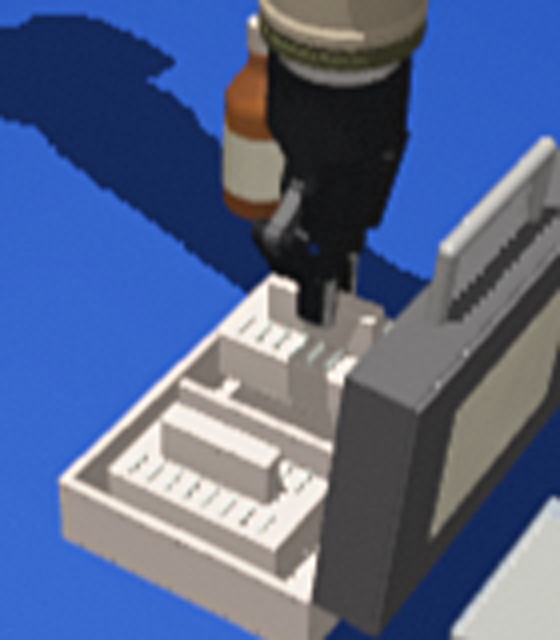

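>>> move_arm(claw=[0.1,0.1,0.1,0.1,0.1,0.1], dp=[[0,0,0.04],[0,0,0.035],[0,0,0.02],[0,0,0.012],[0,0,0.006],[0,0,0]], turn=[[0,0,0],[0,0,0],[0,0,0],[0,0,0],[0,0,0],[0,0,0]])

```text
clock: 19.87
position: [0.5496, 0.0498, 0.0364]
ee_rot: [0.603, 0.798, -0.0, -0.0]
ft_force: [-0.0, 0.9, -2.0]
grip_width: 0.173
```

>>> move_arm(claw=[0.1,0.1,0.1,0.1], dp=[[0,0,0.005],[0,0,0.005],[0,0,0.003],[0,0,0]], turn=[[0,0,0],[0,0,0],[0,0,0],[0,0,0]])

```text
clock: 20.2
position: [0.5499, 0.05, 0.0344]
ee_rot: [0.603, 0.798, 0.0, 0.0]
ft_force: [-1.8, 0.8, 1.7]
grip_width: 0.173
```

```bash
 python3 snap.py scene scene19 260 120 140 160 4;  python3 -c "
from h import *
to([.549,.049,.0345],1.85)"
```

```text
t 20.25 pos [0.5499 0.05   0.0344] yaw 1.848 zax [ 0.  0. -1.] F [-2.3 -0.1  1.6] w 0.169
 dp total (units of .2m) [-0.004 -0.006 -0.001] len mm 1
 turn total (units 45deg) [ 0.001 -0.    -0.003]
```

View pics/scene19.png

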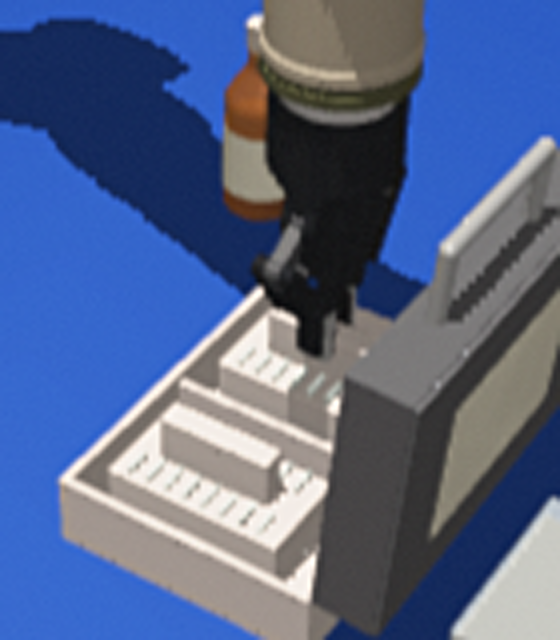

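Contact with the floor at exactly the expected height; the rack is level with the kept one. Release and rise.

>>> move_arm(claw=[0.3,0.45,0.45,0.45,0.45,0.45,0.45,0.45], dp=[[0,0,0],[0,0,0],[0,0,0],[0,0,-0.03],[0,0,-0.08],[0,0,-0.12],[0,0,-0.12],[0,0,-0.12]], turn=[[0,0,0],[0,0,0],[0,0,0],[0,0,0],[0,0,0],[0,0,0],[0,0,0],[0,0,0]])

```text
clock: 20.92
position: [0.5495, 0.0497, 0.1294]
ee_rot: [0.603, 0.798, -0.0, -0.0]
ft_force: [0.4, -0.4, 0.7]
grip_width: 0.451
```

>>> move_arm(claw=[0.45,0.45,0.45,0.45,0.45,0.45,0.45,0.45], dp=[[0,0,-0.13],[0,0,-0.15],[0,0,-0.15],[0,0,-0.15],[0,0,-0.15],[0,0,-0.15],[0,0,-0.1],[0,0,-0.05]], turn=[[0,0,0],[0,0,0],[0,0,0],[0,0,0],[0,0,0],[0,0,0],[0,0,0],[0,0,0]])

```text
clock: 21.58
position: [0.5503, 0.0497, 0.3376]
ee_rot: [0.603, 0.798, 0.002, 0.001]
ft_force: [-0.2, -0.1, -0.2]
grip_width: 0.451
```

```bash
 python3 snap.py scene scene20 260 140 160 145 4;  python3 -c "
from h import *
to([.68,.031,.3],.28)"
```

```text
t 21.63 pos [0.5505 0.0498 0.3378] yaw 1.847 zax [ 0.005  0.001 -1.   ] F [-0.  -0.4  1.5] w 0.456
 dp total (units of .2m) [-0.267  0.596  0.192] len mm 136
 turn total (units 45deg) [ 0.005 -0.005  1.996]
```

View pics/scene20.png

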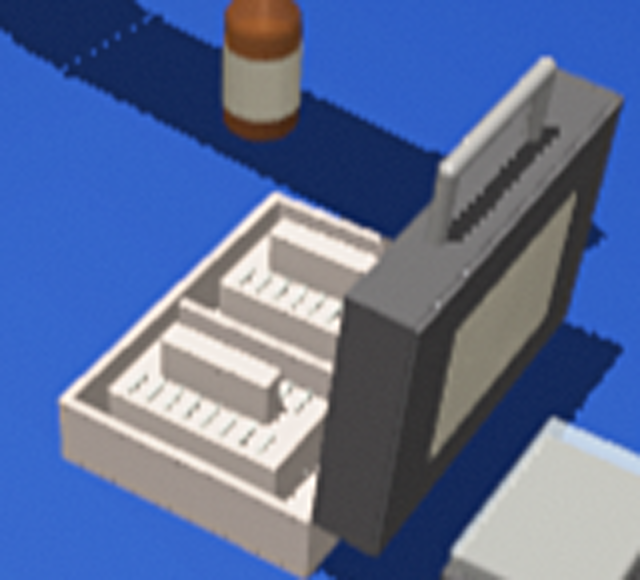

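Both racks are flat in their bays (new one's rib at (325,245)). Now turning the jaws along case x and moving over the lid bar.

>>> move_arm(claw=[0.45,0.45,0.45,0.45,0.45,0.45,0.45,0.45], dp=[[0,0,0],[0,0,0],[0,0,0],[0,0,0],[0,0,0],[0,0,0],[0,0,0],[0,0,0]], turn=[[0,0,0.15],[0,0,0.15],[0,0,0.15],[0,0,0.15],[0,0,0.15],[0,0,0.15],[0,0,0.15],[0,0,0.15]])

```text
clock: 22.3
position: [0.5492, 0.0497, 0.3324]
ee_rot: [0.901, 0.435, -0.001, -0.0]
ft_force: [-0.1, -0.3, -0.3]
grip_width: 0.449
```

>>> move_arm(claw=[0.45,0.45,0.45,0.45,0.45,0.45,0.45], dp=[[0,0,0],[0,0,0],[0,0,0],[0,0,0],[0,0,0],[0,0,0],[0,0,0]], turn=[[0,0,0.15],[0,0,0.15],[0,0,0.15],[0,0,0.15],[0,0,0.15],[0,0,0.05],[0,0,0]])

```text
clock: 22.88
position: [0.5492, 0.0497, 0.3326]
ee_rot: [0.991, 0.137, -0.001, 0.0]
ft_force: [0.2, -0.2, 0.1]
grip_width: 0.453
```

```bash
 python3 snap.py top top20 250 110 130 140 4;  python3 -c "
from h import *
to([.68,.031,.3],.28)"
```

```text
t 22.93 pos [0.5493 0.0498 0.3328] yaw 0.278 zax [-0.002 -0.    -1.   ] F [ 0.4 -0.3 -0.3] w 0.449
 dp total (units of .2m) [0.603 0.269 0.163] len mm 136
 turn total (units 45deg) [-0.     0.002 -0.003]
```

View pics/top20.png

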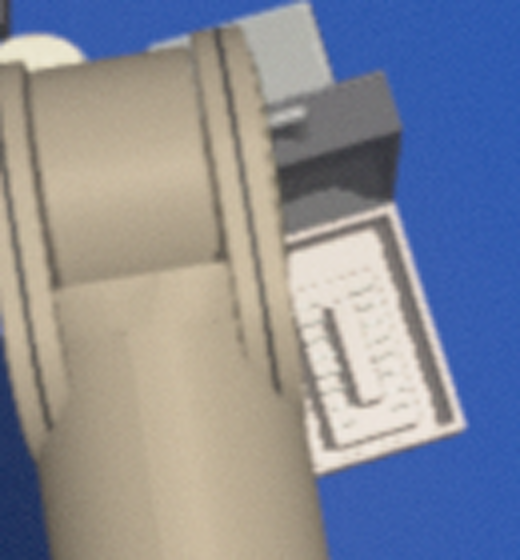

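>>> move_arm(claw=[0.5,0.5,0.5,0.5,0.5,0.5,0.5,0.5], dp=[[0.07,0.03,0],[0.12,0.055,0],[0.14,0.06,0],[0.14,0.06,0],[0.08,0.04,0.02],[0.05,0.024,0.05],[0,0,0.05],[0,0,0]], turn=[[0,0,0],[0,0,0],[0,0,0],[0,0,0],[0,0,0],[0,0,0],[0,0,0],[0,0,0]])

```text
clock: 23.6
position: [0.6789, 0.0306, 0.3063]
ee_rot: [0.99, 0.138, -0.002, 0.0]
ft_force: [-1.2, -0.2, 0.5]
grip_width: 0.501
```

```bash
 python3 snap.py scene scene21 310 60 130 150 4;  python3 -c "
from h import *
to([.68,.031,.222],.28)
p=manip.get_obs()['position']
g=lambda q:((proj('scene',q)-[310,60])*4).round()
print(g(p),g(p+[0,0,.015]),g([.68,.031,.245]))"
```

```text
t 23.65 pos [0.6788 0.0309 0.3081] yaw 0.278 zax [-0.003 -0.    -1.   ] F [-0.6 -0.2  0.5] w 0.498
 dp total (units of .2m) [0.007 0.002 0.431] len mm 86
 turn total (units 45deg) [-0.001  0.004 -0.003]
[310. 324.] [313. 295.] [297. 437.]
```

View pics/scene21.png

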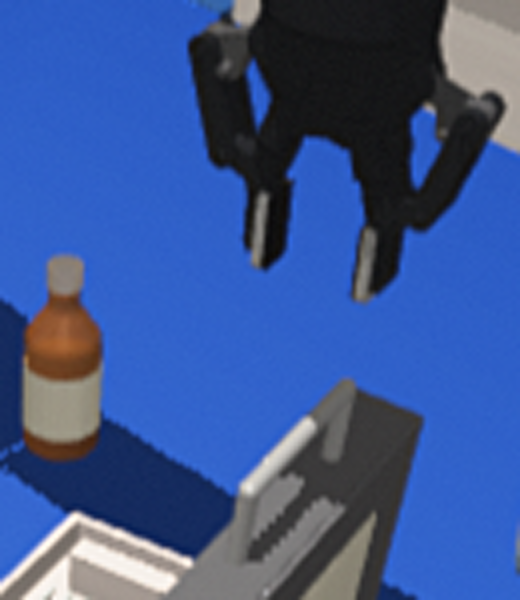

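>>> move_arm(claw=[0.5,0.5,0.5,0.5,0.5,0.5,0.5], dp=[[0.007,0.002,0.05],[0,0,0.1],[0,0,0.1],[0,0,0.1],[0,0,0.05],[0,0,0.02],[0,0,0]], turn=[[0,0,0],[0,0,0],[0,0,0],[0,0,0],[0,0,0],[0,0,0],[0,0,0]])

```text
clock: 24.23
position: [0.6808, 0.0311, 0.2259]
ee_rot: [0.99, 0.138, -0.0, -0.0]
ft_force: [-0.2, -0.4, -0.7]
grip_width: 0.497
```

```bash
 python3 snap.py scene scene22 330 80 100 130 5;  python3 -c "
from h import *
to([.68,.031,.22],.28)"
```

```text
t 24.28 pos [0.6813 0.031  0.2269] yaw 0.277 zax [ 0.001  0.    -1.   ] F [ 0.5 -0.4  0.8] w 0.501
 dp total (units of .2m) [-0.006 -0.002  0.034] len mm 7
 turn total (units 45deg) [-0.    -0.001 -0.004]
```

View pics/scene22.png

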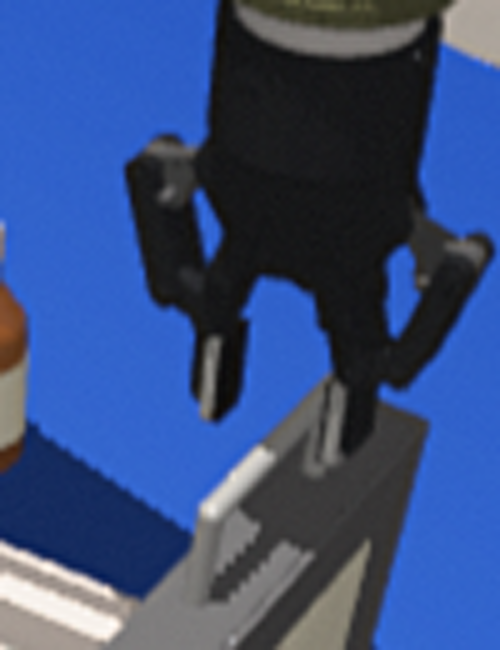

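>>> move_arm(claw=[0.5,0.5,0.5,0.5], dp=[[0,0,0.03],[0,0,0.03],[0,0,0.01],[0,0,0]], turn=[[0,0,0],[0,0,0],[0,0,0],[0,0,0]])

```text
clock: 24.62
position: [0.681, 0.0308, 0.2113]
ee_rot: [0.99, 0.138, -0.0, -0.0]
ft_force: [-1.3, -0.5, -0.4]
grip_width: 0.497
```

```bash
 python3 snap.py scene scene23 330 80 100 130 5;  python3 -c "
from h import *
to([.68,.031,.213],.28)"
```

```text
t 24.67 pos [0.6812 0.0308 0.2118] yaw 0.277 zax [-0.  0. -1.] F [ 0.  -0.4  0.2] w 0.499
 dp total (units of .2m) [-0.005 -0.002 -0.006] len mm 2
 turn total (units 45deg) [-0.     0.001 -0.004]
```

View pics/scene23.png

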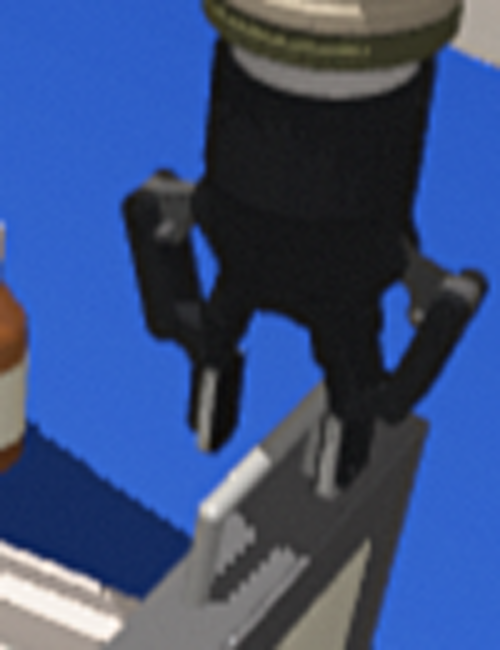

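The fingers straddle the bar, tips at (210,445) and (335,490), no contact. Closing.

>>> move_arm(claw=[0.3,0.15,0,0,0,0,0,0], dp=[[0,0,0],[0,0,0],[0,0,0],[0,0,0],[0,0,0],[0,0,0],[0,0,0],[0,0,0]], turn=[[0,0,0],[0,0,0],[0,0,0],[0,0,0],[0,0,0],[0,0,0],[0,0,0],[0,0,0]], grip_force=30)

```text
clock: 25.33
position: [0.6815, 0.0308, 0.2123]
ee_rot: [0.99, 0.138, 0.0, -0.0]
ft_force: [0.4, 0.2, 2.8]
grip_width: 0.102
```

```bash
 python3 snap.py scene scene24 330 80 100 130 5;  python3 -c "
from h import *
to([.68,.031,.213],.28)"
```

```text
t 25.38 pos [0.6815 0.0309 0.2123] yaw 0.277 zax [ 0.001  0.    -1.   ] F [ 2.  -0.1  3.4] w 0.103
 dp total (units of .2m) [-0.007 -0.003 -0.003] len mm 2
 turn total (units 45deg) [ 0.    -0.001 -0.004]
```

View pics/scene24.png

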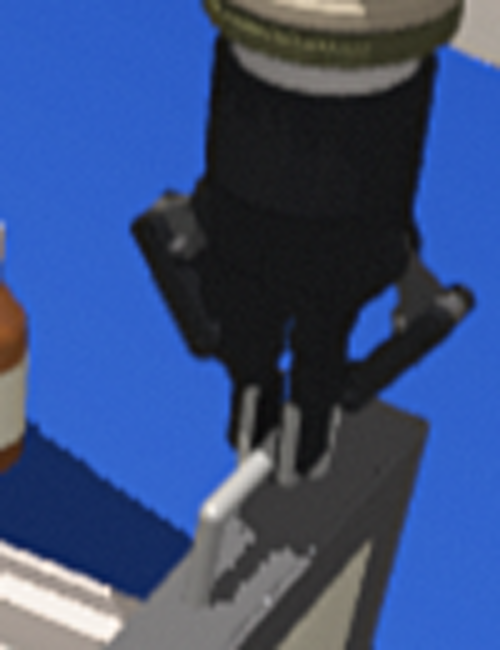

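Bar gripped (opening 0.10, about 9 mm), lid angle about 1.65. Working out the arc rows.

```bash
python3 - <<'E'
import numpy as np
Rr=.20256;a0=1.7264;a1=.0741
st=[.03]+[.055]*22+[.05]*4+[.04]*4+[.03]*2
a=a0-np.cumsum([0]+st);print(len(st),a[-1]-a1)
x=-Rr*np.cos(a);z=Rr*np.sin(a)
for i in range(0,len(st),8):
    print('th after %.3f'%(a[min(i+8,len(st))]-a1),[[round(float((x[j+1]-x[j])/.2),3),0,round(float(-(z[j+1]-z[j])/.2),3)] for j in range(i,min(i+8,len(st)))])
E
```

```text
33 -0.007700000000000651
th after 1.237 [[-0.03, 0, -0.004], [-0.055, 0, -0.005], [-0.056, 0, -0.002], [-0.056, 0, 0.001], [-0.056, 0, 0.004], [-0.055, 0, 0.007], [-0.055, 0, 0.01], [-0.054, 0, 0.013]]
th after 0.797 [[-0.053, 0, 0.016], [-0.052, 0, 0.019], [-0.051, 0, 0.022], [-0.05, 0, 0.024], [-0.049, 0, 0.027], [-0.047, 0, 0.03], [-0.045, 0, 0.032], [-0.044, 0, 0.035]]
th after 0.362 [[-0.042, 0, 0.037], [-0.04, 0, 0.039], [-0.037, 0, 0.041], [-0.035, 0, 0.043], [-0.033, 0, 0.045], [-0.03, 0, 0.047], [-0.027, 0, 0.049], [-0.023, 0, 0.045]]
th after 0.022 [[-0.02, 0, 0.046], [-0.018, 0, 0.047], [-0.016, 0, 0.048], [-0.011, 0, 0.039], [-0.009, 0, 0.039], [-0.008, 0, 0.04], [-0.006, 0, 0.04], [-0.003, 0, 0.03]]
th after -0.008 [[-0.002, 0, 0.03]]
```

>>> move_arm(claw=[0,0,0,0,0,0,0,0], dp=[[-0.03,0,-0.004],[-0.055,0,-0.005],[-0.056,0,-0.002],[-0.056,0,0.001],[-0.056,0,0.004],[-0.055,0,0.007],[-0.055,0,0.01],[-0.054,0,0.013]], turn=[[0,0,0],[0,0,0],[0,0,0],[0,0,0],[0,0,0],[0,0,0],[0,0,0],[0,0,0]])

```text
clock: 26.05
position: [0.6007, 0.0079, 0.2077]
ee_rot: [0.99, 0.138, 0.001, -0.0]
ft_force: [-0.2, -0.1, 6.0]
grip_width: 0.101
```

```bash
 python3 snap.py scene scene25 270 80 150 150 4;  python3 - <<'E'
from h import *
# target at th=1.237
def tgt(th):
    a=th+.0741;X=np.array([np.cos(.28),np.sin(.28)]);q=np.array([.6514,.022])+X*(-.20256*np.cos(a));return [*q,.0455+.20256*np.sin(a)-.0333]
to(tgt(1.237),.28)
E
```

```text
t 26.10 pos [0.599  0.0075 0.2073] yaw 0.276 zax [-0.     0.001 -1.   ] F [0.2 0.2 3.6] w 0.102
 dp total (units of .2m) [ 0.012  0.002 -0.003] len mm 3
 turn total (units 45deg) [-0.001  0.    -0.005]
```

View pics/scene25.png

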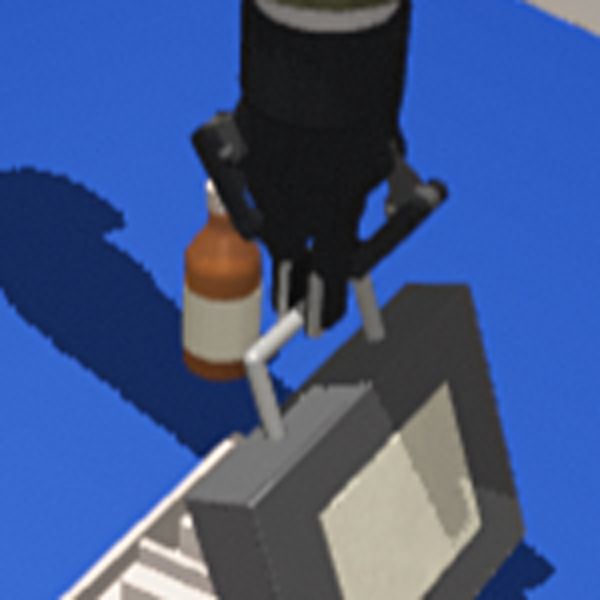

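Lid follows, bar held at (300,310), small forces. Continuing.

>>> move_arm(claw=[0,0,0,0,0,0,0,0], dp=[[-0.05,0,0.016],[-0.05,0,0.019],[-0.05,0,0.022],[-0.05,0,0.024],[-0.049,0,0.027],[-0.047,0,0.03],[-0.045,0,0.032],[-0.044,0,0.035]], turn=[[0,0,0],[0,0,0],[0,0,0],[0,0,0],[0,0,0],[0,0,0],[0,0,0],[0,0,0]])

```text
clock: 26.77
position: [0.5266, -0.0131, 0.166]
ee_rot: [0.99, 0.138, 0.0, -0.0]
ft_force: [-1.9, -1.1, 3.5]
grip_width: 0.103
```

```bash
 python3 snap.py scene scene26 250 80 150 150 4;  python3 - <<'E'
from h import *
def tgt(th):
    a=th+.0741;X=np.array([np.cos(.28),np.sin(.28)]);q=np.array([.6514,.022])+X*(-.20256*np.cos(a));return [*q,.0455+.20256*np.sin(a)-.0333]
to(tgt(.797),.28)
E
```

```text
t 26.82 pos [ 0.5245 -0.0137  0.1645] yaw 0.276 zax [-0.003  0.    -1.   ] F [-0.5 -1.6 -1.1] w 0.101
 dp total (units of .2m) [ 0.007  0.004 -0.013] len mm 3
 turn total (units 45deg) [-0.001  0.004 -0.005]
```

View pics/scene26.png

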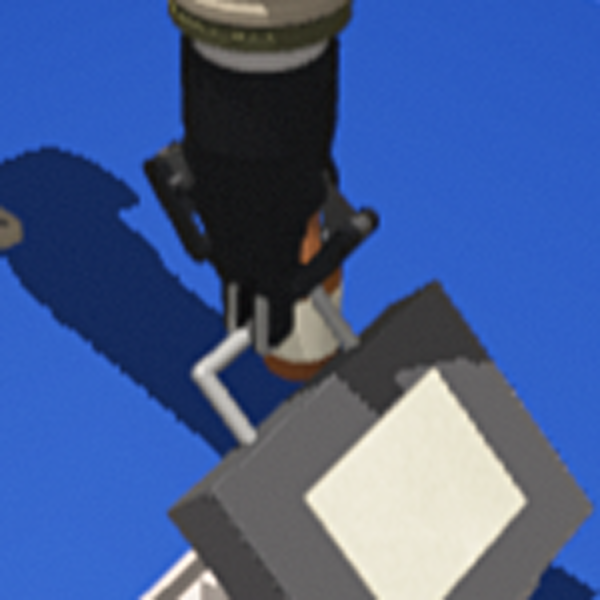

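>>> move_arm(claw=[0,0,0,0,0,0,0,0], dp=[[-0.04,0,0.035],[-0.038,0,0.037],[-0.035,0,0.038],[-0.034,0,0.041],[-0.032,0,0.043],[-0.029,0,0.045],[-0.026,0,0.047],[-0.022,0,0.045]], turn=[[0,0,0],[0,0,0],[0,0,0],[0,0,0],[0,0,0],[0,0,0],[0,0,0],[0,0,0]])

```text
clock: 27.48
position: [0.4769, -0.0272, 0.099]
ee_rot: [0.99, 0.138, -0.0, -0.0]
ft_force: [-2.0, -0.2, 0.9]
grip_width: 0.101
```

```bash
 python3 snap.py scene scene27 230 110 150 150 4;  python3 - <<'E'
from h import *
def tgt(th):
    a=th+.0741;X=np.array([np.cos(.28),np.sin(.28)]);q=np.array([.6514,.022])+X*(-.20256*np.cos(a));return [*q,.0455+.20256*np.sin(a)-.0333]
to(tgt(.362),.28);to(tgt(0),.28)
E
```

```text
t 27.53 pos [ 0.4759 -0.0275  0.0974] yaw 0.276 zax [-0.002 -0.    -1.   ] F [ 2.5 -1.6 -4. ] w 0.102
 dp total (units of .2m) [-0.006  0.005 -0.002] len mm 2
 turn total (units 45deg) [-0.     0.003 -0.005]
t 27.53 pos [ 0.4759 -0.0275  0.0974] yaw 0.276 zax [-0.002 -0.    -1.   ] F [ 2.5 -1.6 -4. ] w 0.102
 dp total (units of .2m) [-0.097  0.005  0.351] len mm 73
 turn total (units 45deg) [-0.     0.003 -0.005]
```

View pics/scene27.png

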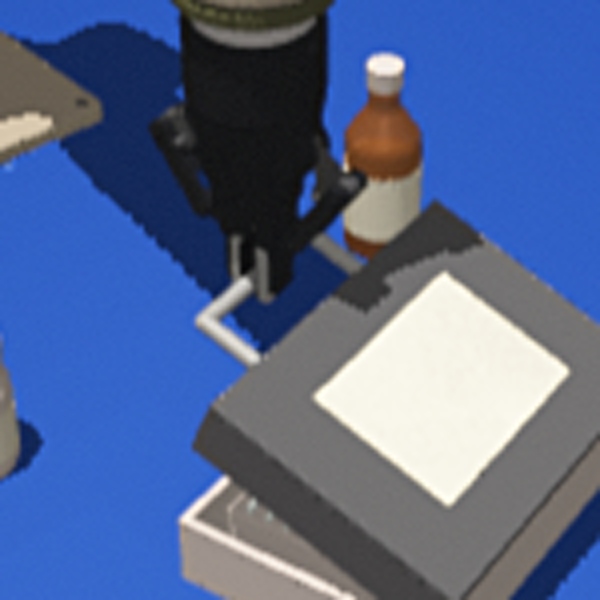

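>>> move_arm(claw=[0,0,0,0,0,0,0,0], dp=[[-0.02,0,0.045],[-0.018,0,0.047],[-0.016,0,0.045],[-0.013,0,0.042],[-0.01,0,0.04],[-0.008,0,0.035],[-0.006,0,0.03],[0,0,0]], turn=[[0,0,0],[0,0,0],[0,0,0],[0,0,0],[0,0,0],[0,0,0],[0,0,0],[0,0,0]])

```text
clock: 28.2
position: [0.4601, -0.032, 0.0422]
ee_rot: [0.99, 0.138, -0.0, 0.0]
ft_force: [-0.4, -1.0, -1.9]
grip_width: 0.099
```

```bash
 python3 snap.py scene scene28 230 120 150 150 4;  python3 - <<'E'
from h import *
def tgt(th):
    a=th+.0741;X=np.array([np.cos(.28),np.sin(.28)]);q=np.array([.6514,.022])+X*(-.20256*np.cos(a));return [*q,.0455+.20256*np.sin(a)-.0333]
to(tgt(0),.28)
E
```

```text
t 28.25 pos [ 0.4601 -0.032   0.0427] yaw 0.277 zax [-0. -0. -1.] F [-0.8 -1.2 -0.4] w 0.102
 dp total (units of .2m) [-0.016  0.005  0.078] len mm 16
 turn total (units 45deg) [ 0.     0.001 -0.004]
```

View pics/scene28.png

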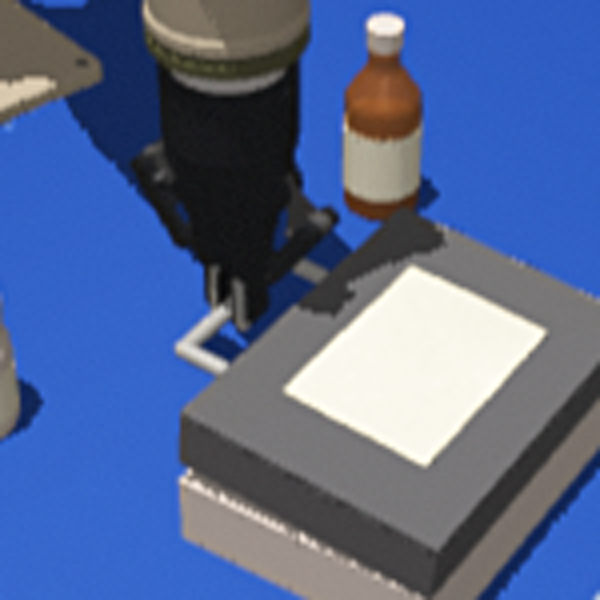

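>>> move_arm(claw=[0,0,0,0,0,0], dp=[[-0.003,0,0.02],[-0.003,0,0.018],[-0.002,0,0.015],[-0.002,0,0.012],[0,0,0.008],[0,0,0]], turn=[[0,0,0],[0,0,0],[0,0,0],[0,0,0],[0,0,0],[0,0,0]])

```text
clock: 28.75
position: [0.4585, -0.0324, 0.0284]
ee_rot: [0.99, 0.138, 0.0, 0.0]
ft_force: [0.4, -0.5, -1.3]
grip_width: 0.1
```

```bash
 python3 snap.py scene scene29 230 120 150 150 4;  python3 - <<'E'
from h import *
to([.457,-.034,.0272],.28)
E
```

```text
t 28.80 pos [ 0.4585 -0.0324  0.0286] yaw 0.277 zax [ 0.  0. -1.] F [-0.9 -0.4 -1.8] w 0.098
 dp total (units of .2m) [-0.01   0.006  0.007] len mm 3
 turn total (units 45deg) [ 0.    -0.001 -0.004]
```

View pics/scene29.png

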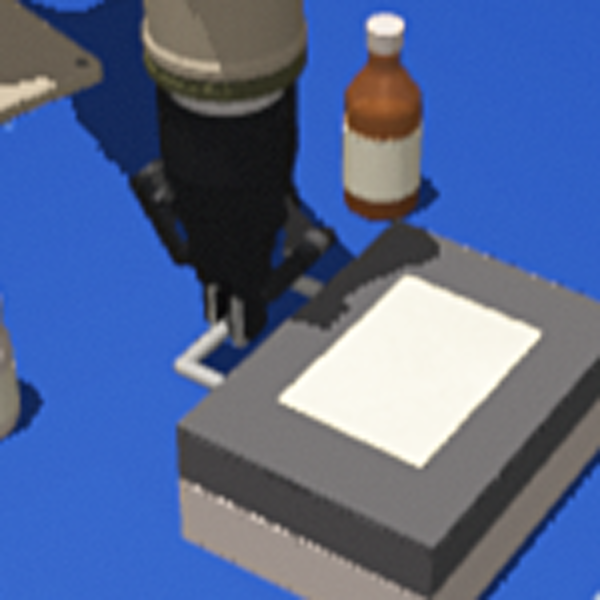

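Nearly flush, but no contact force yet. Small further steps until it seats.

>>> move_arm(claw=[0,0,0,0], dp=[[0,0,0.008],[0,0,0.008],[0,0,0.006],[0,0,0]], turn=[[0,0,0],[0,0,0],[0,0,0],[0,0,0]])

```text
clock: 29.13
position: [0.4583, -0.0325, 0.0251]
ee_rot: [0.99, 0.138, -0.0, -0.0]
ft_force: [-7.8, -1.0, 16.8]
grip_width: 0.097
```

Seated firmly (Fz +16.8 N). Opening slightly and rising straight up.

>>> move_arm(claw=[0.15,0.3,0.3,0.3,0.3,0.3,0.3,0.3], dp=[[0,0,-0.006],[0,0,0],[0,0,0],[0,0,0],[0,0,-0.03],[0,0,-0.08],[0,0,-0.12],[0,0,-0.12]], turn=[[0,0,0],[0,0,0],[0,0,0],[0,0,0],[0,0,0],[0,0,0],[0,0,0],[0,0,0]])

```text
clock: 29.8
position: [0.4577, -0.0326, 0.0962]
ee_rot: [0.99, 0.138, -0.001, 0.0]
ft_force: [0.7, -0.4, 0.4]
grip_width: 0.299
```

>>> move_arm(claw=[0.3,0.3,0.3,0.3,0.3,0.3,0.3,0.3], dp=[[0,0,-0.13],[-0.05,0,-0.15],[-0.05,0,-0.15],[-0.05,0,-0.12],[0,0,-0.1],[0,0,-0.05],[0,0,0],[0,0,0]], turn=[[0,0,0],[0,0,0],[0,0,0],[0,0,0],[0,0,0],[0,0,0],[0,0,0],[0,0,0]])

```text
clock: 30.47
position: [0.4295, -0.0406, 0.2349]
ee_rot: [0.99, 0.138, -0.0, -0.0]
ft_force: [-0.5, 0.1, -0.9]
grip_width: 0.3
```

```bash
 python3 snap.py scene scene30 0 0 640 400 1.25; python3 snap.py scene scene30c 260 150 160 150 4; python3 snap.py top top30 0 0 640 400 1.25;python3 - <<'E'
from h import *
to([.457,-.034,.0272],.28)
E
```

```text
t 30.62 pos [ 0.4288 -0.0406  0.2339] yaw 0.277 zax [-0.003 -0.    -1.   ] F [-0.4  0.7  0. ] w 0.296
 dp total (units of .2m) [0.147 0.007 1.033] len mm 209
 turn total (units 45deg) [-0.     0.003 -0.004]
```

View pics/scene30.png

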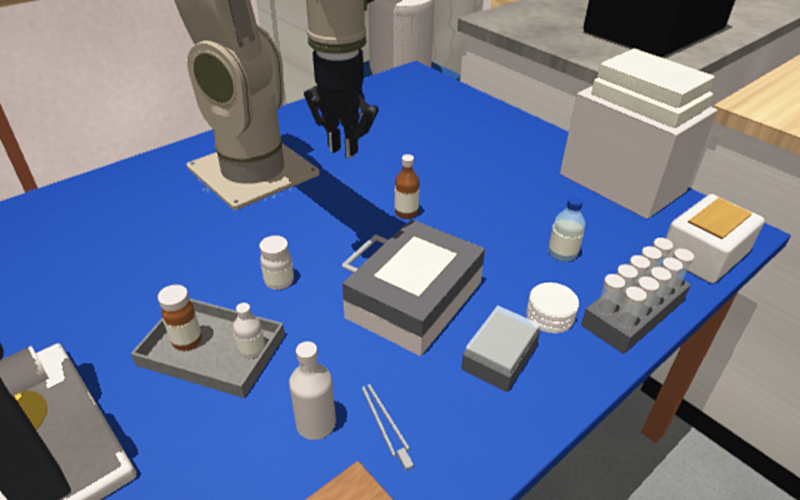

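View pics/scene30c.png

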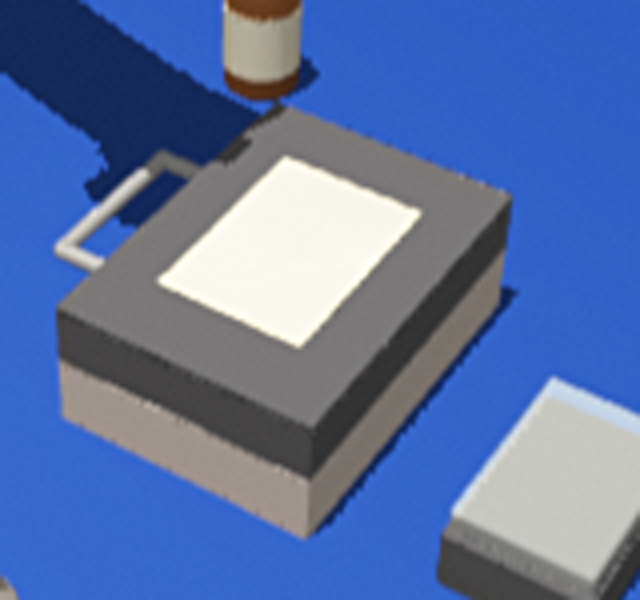

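View pics/top30.png

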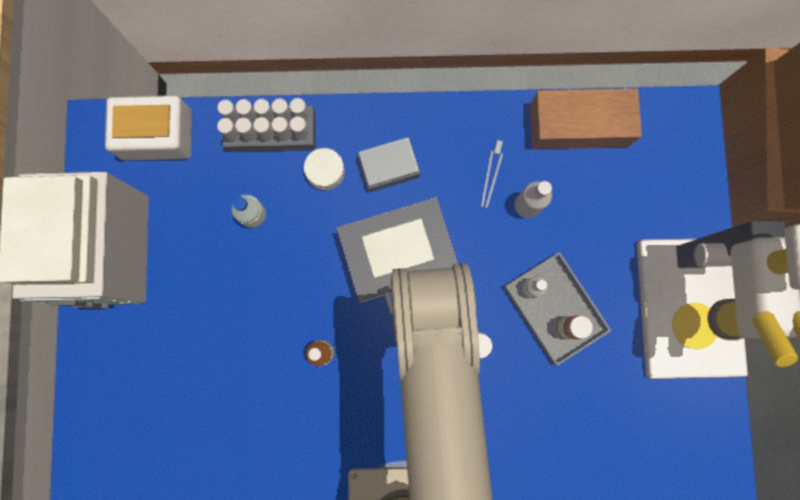

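The lid is flush all round, the jar stands upright in the tray at scene (180,320), the bystanders are in place and the arm is clear. Handing in.

```bash
python3 -c "
from workcell import manip
print(manip.hand_in())"
```

```text
the job is handed in; nothing more can be done
None
```

The job is done and handed in at about 30.6 s of the 72 s. The hand-in reports no verdict, so what follows rests on my own checks.

- **Jar:** I lifted it from its bay and set it down upright in the empty half of the tray. Floor contact was light, about 2 N.
- **Rack:** I set the loose rack into the emptied bay, touching the floor at the expected height. It looked level with the kept rack before the lid covered both.
- **Lid:** I held the bar and lowered the lid along its arc at no more than about 0.7 rad/s. It pressed home with about 17 N before I let go.

The last pictures show the lid flush all round, the jar upright, the bystanders apparently where they were, and the arm clear with about zero force. I could not measure the lid angle directly or see the racks once it was shut.

- **Fingertip height:** In the pictures the fingertips sat roughly 15 mm higher than the reported TCP, so I lowered each grasp by eye and by force.
- **Jar regrasp:** My first grip on the jar was too high, near the cap. I reopened the gripper and took it lower before lifting.

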